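# Bring the watch round and hold the magnifier over its dial

### The job

Turn the rotating watch stand, which has a brass finger peg for this, until the watch with the blue dial clicks home at the stand's brass front mark. Then take the reading magnifier from the slate coaster, lift it higher than the perfume atomizer, carry it over the things standing in between, and hold its lens level and centred over the blue dial, about 15 mm above the watch glass, so that I can read the dial; finish still holding it there, with the lens touching nothing. Do not touch either watch, and leave everything else on the dresser where it stands.

Things in the scene. Friction and masses are not known exactly. Their poses are not given: they have to be found in the camera images.
- stand_base: fixed base of the rotating watch stand: dark wood disc, 264 mm across, 22 mm high. Origin at the centre of its underside, on the turning axis; z up. Its -x axis points to a small brass mark let into the base's rim, the front of the stand (yawed up to 0.35 rad from facing the robot)
- stand_centre (a point): on the turning axis, at the top face (42 mm up) of the turning disc: lighter wood, 236 mm across, with four cream cushions (50 mm radially, 56 mm across, tops at 78 mm) centred 70 mm from the axis, a quarter turn apart. In order clockwise from above: blue watch, black watch, two empty cushions
- watch_disc (a joint): angle of the turning disc, rad: 0 = blue watch at the front mark, positive = anticlockwise from above; starts between -1.95 and -1.25. Turns endlessly, bearing friction 0.03 N m. A ball detent at every quarter turn (0, +-1.571, ...) pulls the disc in when it is let go within 0.06 rad; riding over the rib into or out of a notch takes 0.2 to 0.3 N m (2 to 3 N at the peg)
- finger_peg (a point): centre of the 22 mm brass ball on top of the finger peg (stem 10 mm across) that stands on the disc 105 mm from the axis, midway between two cushions, an eighth of a turn anticlockwise from the blue watch. Ball centre 105 mm above the dresser, higher than cushions (78 mm) and watch glasses (88.5 mm). Gripped tight, the ball does not pivot freely between the pads: turn the gripper along with the disc, or push
- front_spot (a point): fixed point of the stand's base, 70 mm from the axis towards the brass front mark, 88.5 mm above the dresser: where the centre of the blue watch's glass lies when the watch is home at the front
- blue_watch: the watch with blue dial, chrome case (40 mm across) and brown strap, strapped to its cushion. Origin at the centre of its glass, the topmost point, 88.5 mm above the dresser; z up, x pointing outward from the stand's axis. Goes round with the disc. Not to be touched
- black_watch: the watch with black dial and brass case on the next cushion, same size and height; origin at the centre of its glass. Not to be touched
- magnifier: loose magnifier, about 110 g, lens lying flat on the slate coaster: chrome-ringed lens 64 mm across, 10 mm thick. Origin: centre of the lens's underside; z up. The wooden handle points along -x: 16 x 16 mm, from x = -46 to -138 mm, underside level with the lens's, sticking out over the coaster's edge 8 mm above the dresser
- magnifier_grip (a point): point on the axis of the magnifier's handle, 82 mm from the lens centre and 8 mm above the level of the lens's underside: where to grip it across its 16 mm width
- coaster: square slate coaster, 105 x 105 x 8 mm, does not move; origin at the centre of its underside
- mug: loose lime green ceramic mug with make-up brushes in it, 76 mm across, 95 mm high, brush tips up to 170 mm, handle to its -x; origin at the centre of its underside
- atomizer: loose glass perfume atomizer, 34 x 52 mm, 102 mm high; origin at the centre of its underside
- cream_jar: loose cream jar with white lid, 68 mm across, 56 mm high; origin at the centre of its underside
- hair_clip: loose chrome hair clip, 72 x 15 x 17 mm, lying; origin at the centre of its underside
- lipstick: loose lipstick standing, 23 mm across, 77 mm high; origin at the centre of its underside
- ring_box: loose closed navy ring box, 55 x 55 x 45 mm; origin at the centre of its underside
- tilt_bin_lip (a point): middle of the upper front edge of the clear plastic tilt-out bin, 186 mm wide, that hangs open towards the robot from the white unit at the dresser's back edge; to be left alone
Things that resemble listed ones, but are neither listed nor needed, are in the scene too. There is more than one size of the magnifier; the one meant has the size given above.

How it is judged:
By the outcome, as a careful person would: the job done as asked, in the order asked, and still so for the second after the job is handed in, while the arm keeps its last pose, push and grip.
It also fails if it takes over 51 s, if anything falls off the work surface, if the arm or the gripper's body presses on something with over 40 N, if the wrist force passes 120 N, or if a joint passes its speed limit or range.

### The arm

A 6-joint arm with a two-finger parallel gripper is mounted at the origin on the work surface. World frame = base frame: x ahead of the robot, y to its left, z up, the work surface at z = 0. Lengths are in m, angles in rad, forces in N, time in s.
With the tool pointing down it reaches from about 0.35 to 0.775 m from the base axis. Payload 5.5 kg.
Tool frame: the origin (TCP) lies at the very end of the fingers, on their centre line; the grasp point (between the pads) lies 19 mm behind it; x points along the fingers, y is the direction in which the jaws open and shut, and the axes are right-handed (so a half turn about x gives the same grasp; the last joint's range is limited). The gripper opens to 85 mm and grips with 20 to 120 N. Pads are 22 mm wide; open, the fingers measure 114 mm over their backs; the gripper's body (76 mm by 85 mm) begins 54 mm behind the grasp point. The pads swing forward as they close: fully open they stand 13 mm farther back than shut.
Start: joints at [1.12, 0.313, 0.046, 1.304, 0, 1.431], TCP at [0.176, 0.547, 0.231] pointing down, gripper open.
Joint ranges: [-2.76, 2.76], [-0.86, 1.69], [-1.03, 1.26], [-2.2, 2.34], [-1.47, 1.5], [-3.14, 3.14]. Speed limits (rad/s): [2.57, 2.57, 3.14, 3.14, 3.14, 3.14].

### API

Orientations are given as a unit quaternion [w, x, y, z].
In Python, from workcell import readout, cams, env, finder gives the robot as it stands.
- The arm moves only by the tool drive_tool, never from a script. Its argument "moves" is a list that holds one entry, the list of rows, each a list of 7 numbers: the shift along the tool's x, y, z in m, then the turn, a rotation vector about the tool's x, y, z in rad, then the closure in counts, from 0 (fully open) to 255 (shut). A call has exactly 5 rows; each row is the pose to reach, as a shift and turn from the pose measured when the call began, along the tool's axes at that moment; what a row does not reach only later rows make up. A row lasts 1/8 s, in which the tool goes at most 62.5 mm and 10.7 degrees, less where a joint would pass 70% of its speed; a pose out of reach is approached as far as the arm can. A call with a gripper value outside its range is refused whole. The fingers move at their own pace and stop on an object; "squeeze" is the grip in N (left out, the last holds). Time passes only in rows, so rows that repeat a pose let the fingers close, or fill a call up. It gives the time, the measured TCP pose, the force and the opening at its end, in the units of the state.
- readout.get_state(): the state, without advancing time (a new reading comes with each control period).
- cams.read_camera(name): name is "side" or "top"; returns the picture (420x560x3 uint8, blue, green, red); there is no depth.
- cams.camera_params(name): a dict with "mtx" (3x3 intrinsics, pixels), "dist" ([k1, k2, p1, p2, k3] as OpenCV has them; the pictures are not rectified), "R" (3x3) and "t" (3): a world point X has camera coordinates R X + t. Camera axes: x right, y down, z forward; pixel columns grow to the right and rows downward; lengths in m; the calibration is good to about 2 mm. A picture is of the moment at which its call begins. camera_params takes no time and is no camera call.
- env.hand_in(): hands the job in, once; it reports no verdict.
Trained networks look in the newest picture that a camera, given by its name, has taken for a name from the list of things; names that differ only in an ending like _2 or _b are one class to them, and where a whole thing is asked for, a point or a joint stands for the part that bears it (a point fixed in the world has none). Each returns a list of dicts, best first, with "conf" (0 to 1); they miss things now and then, are a little off and sometimes report something else, mostly with a low value. They report only what shows in the picture. A call takes as long as a camera call. They do not tell look-alikes from the thing itself.
- finder.regions_of(camera, name): "pixels" (420x560 bool, what is visible of it) and "point" ([column, row] in pixels, amid what is visible of it).
The state is a dict: "clock": time; "joint_pos": joint angles; "qvel": joint speeds; "tau": joint torques, N m; "tcp_pos": TCP position; "orientation": TCP orientation; "wrist_force": force on the tool from outside, world axes, zero at the start; "ft_torque": the same for the moment, N m; "finger_gap": finger opening in m.
Only numpy, scipy, OpenCV 4.12 (cv2) and the standard library are available. Lean on these libraries where they do the work, as an engineer would, in place of code of your own. Each camera call takes 0.05 s, during which the arm holds its last target.

## Working session

There is one attempt and no reset: what is moved stays moved. The work goes in short steps, Python scripts to look and compute and a tool call to move; the robot and the scene stay as the last step left them, time stands still between calls to the robot, and variables do not carry over. Pictures are saved under pics/ and viewed, and the job is handed in when it is done.

Besides the shell and the picture viewer there is one more tool, called as name(argument=value, ...), one argument or row to a line, values as JSON. drive_tool: Moves the arm, as the interface text tells. Its arguments: {"type":"object","properties":{"moves":{"type":"array"},"squeeze":{"type":"number"}},"required":["moves"]}

```bash
ls -la; mkdir -p pics
python3 - <<'E'
from workcell import readout,cams,env,finder
import cv2,numpy as np
print(readout.get_state())
for n in("side","top"):
    im=cams.read_camera(n); cv2.imwrite(f"pics/{n}0.png",im); p=cams.camera_params(n); print(n,p)
E
```

```text
total 12
drwxr-xr-x  3 agent agent 4096 Dec  7 01:28 .
drwxr-xr-x 23 root  root  4096 Dec  7 01:28 ..
drwxr-xr-x  2 agent agent 4096 Dec  7 01:28 pics
{'clock': 0.0, 'joint_pos': array([1.12038170e+00, 3.14022474e-01, 4.50042832e-02, 1.30362376e+00,
       2.99741665e-05, 1.43119371e+00]), 'qvel': array([ 0.0004606 , -0.00105474, -0.0003765 ,  0.00046843,  0.00091792,
       -0.00080102]), 'tau': array([ 2.39140652e-03, -4.80620706e+01,  2.98535442e+01,  1.91245554e-02,
       -1.77289462e-04,  5.67350156e-06]), 'tcp_pos': array([0.17563203, 0.54698693, 0.23040668]), 'orientation': array([ 0.69838512,  0.10882556,  0.69878484, -0.11006807]), 'wrist_force': array([-0.57635892, -0.43013631, -0.91440097]), 'ft_torque': array([-0.02051601, -0.0109239 ,  0.03791882]), 'finger_gap': 0.0852929204531938}
side {'mtx': array([[415.99858979,   0.        , 276.48564949],
       [  0.        , 415.99858979, 206.98590942],
       [  0.        ,   0.        ,   1.        ]]), 'dist': array([0.00711945, 0.        , 0.        , 0.        , 0.        ]), 'R': array([[ 0.96491603, -0.26254875,  0.00228098],
       [-0.13506771, -0.50381159, -0.85318849],
       [ 0.22515276,  0.82294716, -0.52159774]]), 't': array([-0.48736647,  0.16656741,  1.00980034])}
top {'mtx': array([[498.52827939,   0.        , 282.64704336],
       [  0.        , 498.52827939, 211.15891129],
       [  0.        ,   0.        ,   1.        ]]), 'dist': array([-0.06687366,  0.        ,  0.        ,  0.        ,  0.        ]), 'R': array([[-0.01228986, -0.99980899, -0.0151968 ],
       [-0.99547139,  0.01366644, -0.09407414],
       [ 0.09426386,  0.01397182, -0.9954492 ]]), 't': array([0.03954275, 0.51971963, 1.31635255])}
```

View pics/top0.png

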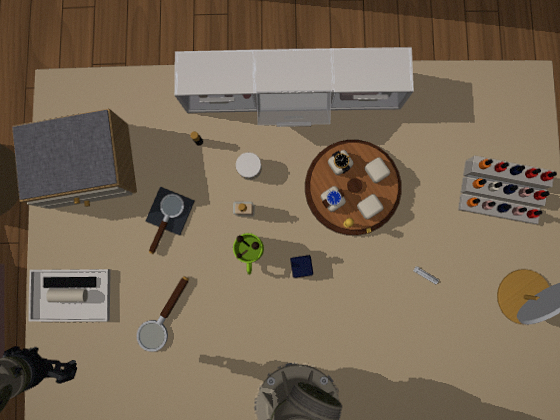

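View pics/side0.png

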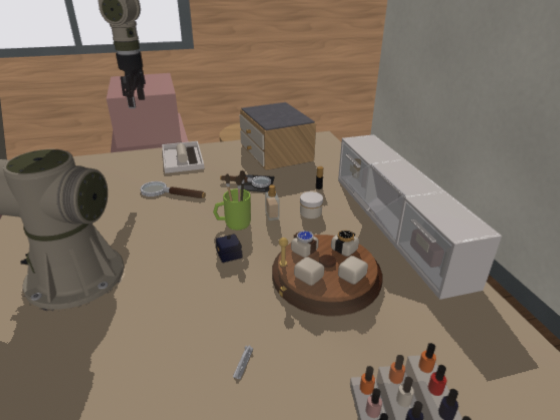

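The top view shows the stand centre near (353,187), blue watch (334,198), peg (348,223), front mark (368,231), the smaller magnifier on the coaster (172,206), a larger look-alike (152,335), mug (248,248), atomizer (243,208) and ring box (302,267).

```bash
cat > h.py <<'E'
import cv2,numpy as np
from workcell import readout,cams,env,finder
P={n:cams.camera_params(n) for n in("side","top")}
def ray(n,uv):
    p=P[n]; q=cv2.undistortPoints(np.array([[uv]],float),p["mtx"],np.array(p["dist"]))[0,0]
    R=np.array(p["R"]); return -R.T@p["t"], R.T@np.array([q[0],q[1],1])
def plane(n,uv,z):
    c,d=ray(n,uv); return c+d*(z-c[2])/d[2]
def tri(a,b):
    A=np.zeros((3,3));B=np.zeros(3)
    for n,uv in(("side",a),("top",b)):
        c,d=ray(n,uv);d=d/np.linalg.norm(d);M=np.eye(3)-np.outer(d,d);A+=M;B+=M@c
    return np.linalg.solve(A,B)
def proj(n,X):
    p=P[n]; return cv2.projectPoints(np.array([X],float),cv2.Rodrigues(np.array(p["R"]))[0],np.array(p["t"],float),p["mtx"],np.array(p["dist"]))[0][0,0]
E
python3 - <<'E'
from h import *
np.set_printoptions(precision=4,suppress=True)
cams.read_camera("side");cams.read_camera("top")
Z=dict(stand_base=0.022,watch_disc=.042,finger_peg=.105,blue_watch=.0885,black_watch=.0885,magnifier=.013,coaster=.008,mug=.095,atomizer=.1,cream_jar=.056,lipstick=.077,ring_box=.045)
for k,z in Z.items():
    for n in("top","side"):
        for r in finder.regions_of(n,k)[:3]:
            m=r["pixels"]; ys,xs=np.nonzero(m)
            c,_=(xs.mean(),ys.mean()),0
            print(k,n,round(r["conf"],2),np.round(r["point"],1),np.round(c,1),m.sum(),plane(n,c,z))
print(readout.get_state()["clock"])
E
python3 - <<'E'
import cv2
t=cv2.imread("pics/top0.png");s=cv2.imread("pics/side0.png")
cv2.imwrite("pics/ta.png",cv2.resize(t[130:250,295:415],None,fx=5,fy=5,interpolation=cv2.INTER_CUBIC))
cv2.imwrite("pics/tb.png",cv2.resize(t[150:290,130:310],None,fx=4,fy=4,interpolation=cv2.INTER_CUBIC))
cv2.imwrite("pics/sa.png",cv2.resize(s[220:310,260:390],None,fx=6,fy=6,interpolation=cv2.INTER_CUBIC))
E
```

```text
stand_base top 0.72 [353.5 187.2] [352.9 187.5] 7400 [ 0.5822 -0.158   0.022 ]
stand_base side 0.6 [325.2 275. ] [326.2 273.3] 7466 [ 0.5798 -0.174   0.022 ]
watch_disc top 0.73 [352.8 184.9] [353.5 186.2] 6066 [ 0.5828 -0.1572  0.042 ]
watch_disc side 0.88 [327.3 266.4] [326.4 266.2] 5627 [ 0.5798 -0.1718  0.042 ]
finger_peg top 0.78 [353.9 186.7] [353.8 186.1] 6071 [ 0.574  -0.1498  0.105 ]
finger_peg side 0.86 [327.4 263.9] [326.6 266.2] 5804 [ 0.5484 -0.2426  0.105 ]
blue_watch top 0.63 [333.3 197.5] [333.  197.9] 236 [ 0.5466 -0.0977  0.0885]
blue_watch side 0.64 [306.9 237. ] [306.5 238.7] 256 [ 0.5474 -0.1161  0.0885]
black_watch top 0.73 [352.8 184.3] [353.7 185.9] 5958 [ 0.5769 -0.1517  0.0885]
black_watch top 0.51 [342.2 162.7] [341.4 161.5] 239 [ 0.6411 -0.1216  0.0885]
black_watch top 0.3 [245.3 205.7] [243.3 208.9] 311 [0.5213 0.1327 0.0885]
black_watch side 0.84 [342.2 235.8] [343.6 237.9] 229 [ 0.634  -0.136   0.0885]
magnifier top 0.92 [166.8 210.6] [167.2 216.4] 651 [0.5113 0.3483 0.013 ]
magnifier top 0.58 [157.3 329.5] [159.2 322.8] 1128 [0.2245 0.3685 0.013 ]
magn
[... 767 characters left out ...]
] 299 [0.5203 0.1319 0.1   ]
atomizer side 0.59 [270.5 202.9] [272.1 204. ] 433 [0.5041 0.042  0.1   ]
cream_jar top 0.58 [249.2 165.5] [248.3 166. ] 583 [0.6388 0.122  0.056 ]
cream_jar top 0.19 [245.3 209.6] [243.4 209.1] 301 [0.5242 0.1356 0.056 ]
cream_jar side 0.8 [310.1 205.3] [310.8 204.1] 544 [0.6294 0.0836 0.056 ]
lipstick top 0.68 [196.8 137. ] [196.3 138.7] 99 [0.7102 0.2575 0.077 ]
lipstick top 0.33 [164.9 211. ] [167.1 216.7] 710 [0.505  0.3329 0.077 ]
lipstick side 0.69 [319.4 182.4] [319.  178.2] 170 [0.6926 0.1905 0.077 ]
ring_box top 0.96 [302.7 268.5] [301.1 266.5] 460 [ 0.3719 -0.0142  0.045 ]
ring_box side 0.61 [228.9 244.8] [227.8 247.1] 574 [ 0.3681 -0.0423  0.045 ]
1.4
```

View pics/ta.png

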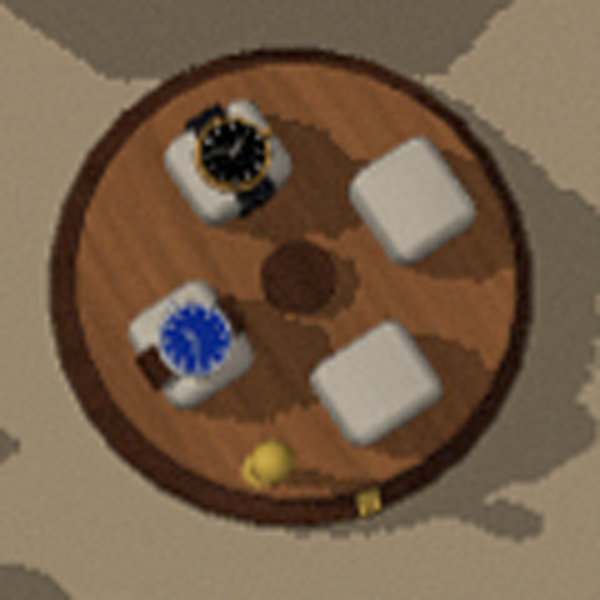

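View pics/tb.png

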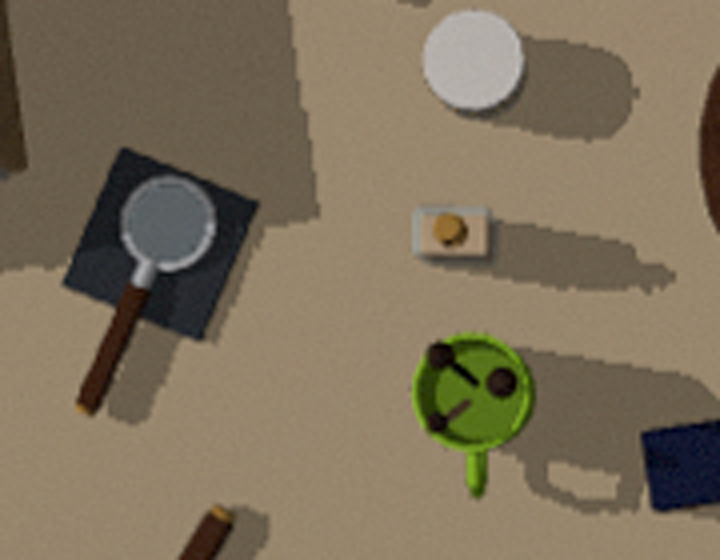

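View pics/sa.png

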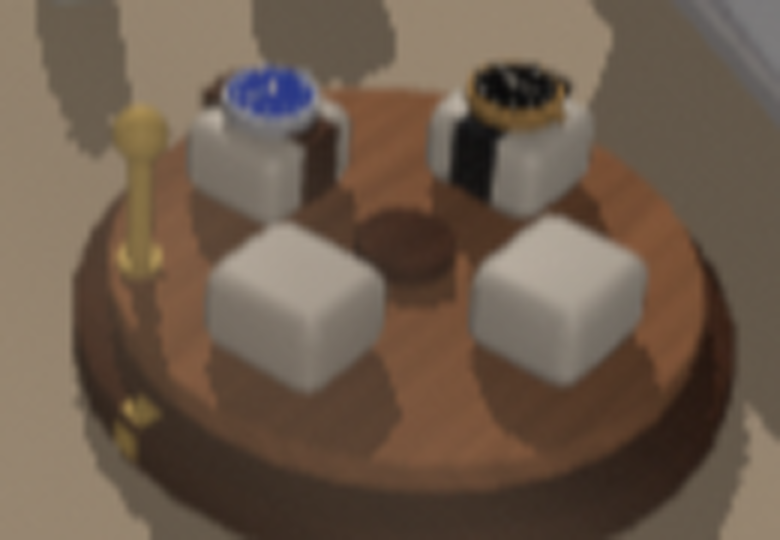

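Run:
```python
from h import *
np.set_printoptions(precision=4,suppress=True)
T=lambda x,y,f=5,ox=295,oy=130:((x+.5)/f-.5+ox,(y+.5)/f-.5+oy)
S=lambda x,y:((x+.5)/6-.5+260,(y+.5)/6-.5+220)
B=lambda x,y:T(x,y,4,130,150)
for n,t,s,z in[("blue",T(196,340),S(270,92),.0885),("black",T(233,152),S(518,93),.0885),("peg",T(269,463),S(140,131),.105),("mark",T(369,500),S(140,411),.022)]:
    print(n,plane("top",t,z),plane("side",s,z),tri(s,t))
# cushions tops z=.078
for n,t,s in[("c3",T(408,200),S(560,256)),("c4",T(375,383),S(296,266))]:
    print(n,plane("top",t,.078),plane("side",s,.078),tri(s,t))
lens=plane("top",B(168,222),.018); print("lens",lens)
print("handle end",plane("top",B(88,408),.024), "neck",plane("top",B(134,290),.024))
for q in[(122,148),(260,204),(203,340),(64,285)]: print("coaster",plane("top",B(*q),.008))
print("jar",plane("top",B(473,60),.056),"atom",plane("top",B(450,230),.102),"mug rim",plane("top",B(474,392),.095))
for q in [(440,355),(502,382),(437,422)]: print("brush",plane("top",B(*q),.16))
c=[plane("top",T(*q),.042) for q in []]
```

```text
blue [ 0.5473 -0.0998  0.0885] [ 0.548  -0.1     0.0885] [ 0.5477 -0.0999  0.0884]
black [ 0.645  -0.1212  0.0885] [ 0.6441 -0.1266  0.0885] [ 0.6461 -0.1217  0.0847]
peg [ 0.4824 -0.1338  0.105 ] [ 0.4838 -0.1336  0.105 ] [ 0.483  -0.1339  0.1053]
mark [ 0.4676 -0.1968  0.022 ] [ 0.4667 -0.1962  0.022 ] [ 0.4671 -0.1967  0.0224]
c3 [ 0.6205 -0.2129  0.078 ] [ 0.6241 -0.2147  0.078 ] [ 0.6225 -0.2137  0.0772]
c4 [ 0.5249 -0.1928  0.078 ] [ 0.5269 -0.1946  0.078 ] [ 0.5262 -0.1933  0.0769]
lens [0.5415 0.3353 0.018 ]
handle end [0.4156 0.3873 0.024 ] neck [0.4949 0.3567 0.024 ]
coaster [0.5944 0.3702 0.008 ]
coaster [0.5541 0.2741 0.008 ]
coaster [0.4613 0.3129 0.008 ]
coaster [0.5002 0.4094 0.008 ]
jar [0.6426 0.1232 0.056 ] atom [0.5246 0.1345 0.102 ] mug rim [0.4219 0.1205 0.095 ]
brush [0.4429 0.1354 0.16  ]
brush [0.4262 0.0981 0.16  ]
brush [0.4027 0.1374 0.16  ]
```

```bash
cat >> h.py <<'E'
from scipy.spatial.transform import Rotation as Ro, Slerp
def cur():
    s=readout.get_state(); q=s["orientation"]; return s,np.array(s["tcp_pos"]),Ro.from_quat([q[1],q[2],q[3],q[0]])
def down(psi):
    c,s=np.cos(psi),np.sin(psi); return Ro.from_matrix(np.array([[0,c,s],[0,s,-c],[-1,0,0]]))
def st():
    s,p,R=cur(); y=R.as_matrix()[:,1]
    print("t",round(s["clock"],3),"tcp",np.round(p,4),"psi",round(np.degrees(np.arctan2(y[1],y[0])),2),"xaxis",np.round(R.as_matrix()[:,0],3),"q",np.round(s["joint_pos"],3),"F",np.round(s["wrist_force"],1),"gap",round(s["finger_gap"],4))
def to(targets):
    """targets: list of 5 (pos,psi_deg)"""
    s,p,R=cur()
    for P_,psi in targets:
        d=R.inv().apply(np.array(P_)-p); w=(R.inv()*down(np.radians(psi))).as_rotvec()
        print([float(x) for x in np.round(np.r_[d,w],4)])
def lin(P_,psi,n=5):
    s,p,R=cur(); y=R.as_matrix()[:,1]; p0=np.degrees(np.arctan2(y[1],y[0]))
    dp=(psi-p0+180)%360-180
    to([(p+(np.array(P_)-p)*min(1,(i+1)/n),p0+dp*min(1,(i+1)/n)) for i in range(5)])
E
python3 -c "
from h import *
st(); lin((.28,.32,.235),77.5)"
```

```text
t 1.4 tcp [0.1759 0.5475 0.2313] psi 72.19 xaxis [ 0.  0. -1.] q [1.12  0.313 0.046 1.304 0.    1.431] F [-0.3  0.3  0.3] gap 0.0854
[-0.0007, -0.0369, 0.0337, -0.0185, 0.0, -0.0001]
[-0.0015, -0.0739, 0.0675, -0.037, 0.0, -0.0001]
[-0.0022, -0.1108, 0.1012, -0.0556, 0.0, -0.0001]
[-0.003, -0.1478, 0.135, -0.0741, 0.0, -0.0001]
[-0.0037, -0.1847, 0.1687, -0.0926, 0.0, -0.0001]
```

drive_tool(
  moves=[
    [[-0.001,-0.037,0.034,-0.018,0,0,120],[-0.0015,-0.074,0.0675,-0.037,0,0,120],[-0.002,-0.111,0.101,-0.056,0,0,120],[-0.003,-0.148,0.135,-0.074,0,0,120],[-0.004,-0.185,0.169,-0.093,0,0,120]],
  ],
  squeeze=20,
)

```text
clock: 2.02
tcp_pos: [0.2807, 0.3183, 0.2355]
orientation: [0.703, 0.077, 0.703, -0.076]
wrist_force: [0.3, -1.3, 0.1]
finger_gap: 0.045
```

```bash
python3 -c "
from h import *
st(); lin((.38,.09,.235),77.5)"
```

```text
t 2.025 tcp [0.2807 0.3183 0.2355] psi 77.58 xaxis [ 0.001  0.001 -1.   ] q [ 0.659  0.019 -0.299  1.251 -0.     0.875] F [ 0.3 -1.3  0.1] gap 0.045
[0.0001, -0.0403, 0.0292, 0.0003, 0.0007, -0.0007]
[0.0002, -0.0806, 0.0584, 0.0006, 0.0007, -0.0007]
[0.0003, -0.121, 0.0877, 0.0009, 0.0007, -0.0007]
[0.0004, -0.1613, 0.1169, 0.0012, 0.0007, -0.0007]
[0.0005, -0.2016, 0.1461, 0.0014, 0.0007, -0.0007]
```

drive_tool(
  moves=[
    [[0,-0.04,0.029,0,0,0,120],[0,-0.081,0.058,0,0,0,120],[0,-0.121,0.088,0,0,0,120],[0,-0.161,0.117,0,0,0,120],[0,-0.202,0.146,0,0,0,120]],
  ],
)

```text
clock: 2.65
tcp_pos: [0.3804, 0.0881, 0.2358]
orientation: [0.704, 0.077, 0.702, -0.076]
wrist_force: [1.6, 0.8, 0.0]
finger_gap: 0.0452
```

```bash
python3 -c "
from h import *
st(); lin((.483,-.1339,.20),77.5)"
```

```text
t 2.65 tcp [0.3804 0.0881 0.2358] psi 77.58 xaxis [ 0.002  0.001 -1.   ] q [ 2.100e-02 -4.900e-02 -3.650e-01  1.252e+00  1.000e-03  2.370e-01] F [1.6 0.8 0. ] gap 0.0452
[0.0072, -0.039, 0.0296, 0.0003, 0.0018, -0.001]
[0.0144, -0.0779, 0.0592, 0.0006, 0.0018, -0.001]
[0.0215, -0.1169, 0.0887, 0.0009, 0.0018, -0.001]
[0.0287, -0.1558, 0.1183, 0.0012, 0.0018, -0.001]
[0.0359, -0.1948, 0.1479, 0.0015, 0.0018, -0.001]
```

drive_tool(
  moves=[
    [[0.007,-0.039,0.03,0,0.002,-0.001,120],[0.014,-0.078,0.059,0,0.002,-0.001,120],[0.0215,-0.117,0.089,0,0.002,-0.001,120],[0.029,-0.156,0.118,0.001,0.002,-0.001,120],[0.036,-0.195,0.148,0.001,0.002,-0.001,120]],
  ],
)

```text
clock: 3.28
tcp_pos: [0.4835, -0.1358, 0.1998]
orientation: [0.703, 0.077, 0.703, -0.077]
wrist_force: [0.5, 1.0, -0.2]
finger_gap: 0.0455
```

```bash
python3 -c "
from h import *
st(); lin((.483,-.1339,.087),77.5,4)
for n in('side','top'): cv2.imwrite(f'pics/{n}1.png',cams.read_camera(n))
"
```

```text
t 3.275 tcp [ 0.4835 -0.1358  0.1998] psi 77.51 xaxis [ 0.  0. -1.] q [-0.434  0.185 -0.2    1.185  0.    -0.216] F [ 0.5  1.  -0.2] gap 0.0455
[0.0282, 0.0004, -0.0002, 0.0, 0.0002, -0.0001]
[0.0564, 0.0009, -0.0005, 0.0, 0.0002, -0.0001]
[0.0846, 0.0013, -0.0007, 0.0001, 0.0002, -0.0001]
[0.1128, 0.0017, -0.0009, 0.0001, 0.0002, -0.0001]
[0.1128, 0.0017, -0.0009, 0.0001, 0.0002, -0.0001]
```

View pics/side1.png

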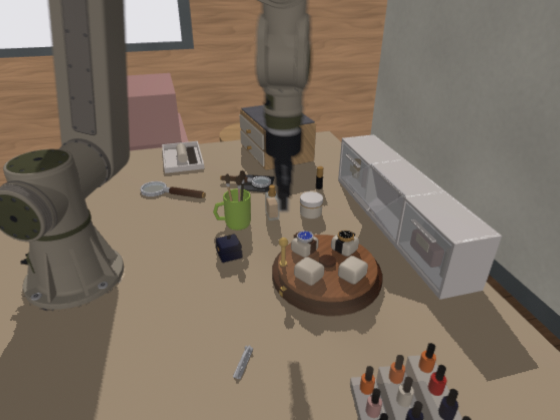

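The gripper at (285,205) hangs right above the peg ball at (284,243). Descending around the ball.

drive_tool(
  moves=[
    [[0.028,0,0,0,0,0,120],[0.056,0.001,0,0,0,0,120],[0.085,0.0013,-0.001,0,0,0,120],[0.113,0.002,-0.001,0,0,0,150],[0.113,0.002,-0.001,0,0,0,175]],
  ],
)

```text
clock: 4.0
tcp_pos: [0.4823, -0.1347, 0.0842]
orientation: [0.701, 0.078, 0.704, -0.078]
wrist_force: [-0.5, 0.4, -0.5]
finger_gap: 0.0265
```

```bash
python3 -c "
from h import *
st()
for n in('side','top'): cv2.imwrite(f'pics/{n}2.png',cv2.resize(cams.read_camera(n)[150:330,220:460],None,fx=3,fy=3,interpolation=cv2.INTER_CUBIC))
"
```

```text
t 4.0 tcp [ 0.4823 -0.1347  0.0842] psi 77.3 xaxis [-0.004  0.001 -1.   ] q [-0.432  0.271 -0.391  0.913 -0.001 -0.211] F [-0.5  0.4 -0.5] gap 0.0265
```

View pics/side2.png

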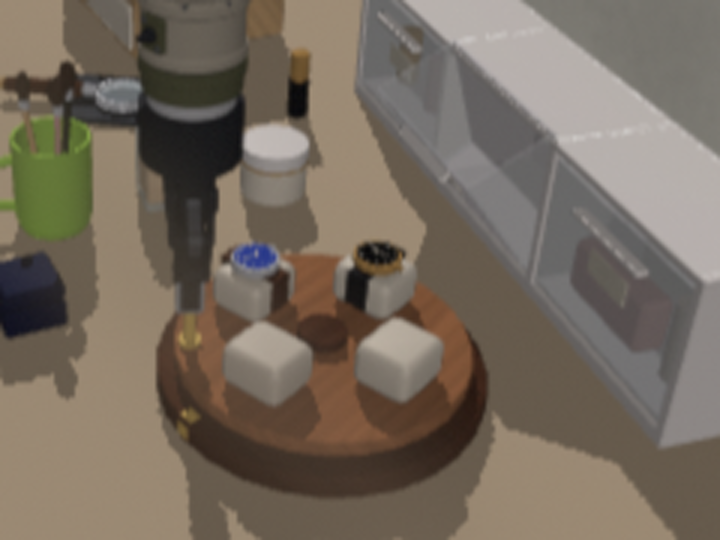

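```bash
cat >> h.py <<'E'
C=np.array([.5845,-.1568])
def arc(a0,a1,z=.0865,n=5):
    out=[]
    for i in range(5):
        a=a0+(a1-a0)*min(1,(i+1)/n); r=np.radians(a)
        out.append((np.r_[C+.1045*np.array([np.cos(r),np.sin(r)]),z],a-90))
    to(out)
E
python3 -c "
from h import *
arc(167.4,194)"
```

```text
[0.0001, -0.0083, -0.0018, -0.0946, 0.0008, 0.0011]
[0.0001, -0.0179, -0.0004, -0.1875, 0.0007, 0.0011]
[0.0001, -0.0273, 0.0019, -0.2803, 0.0007, 0.0011]
[0.0001, -0.0365, 0.005, -0.3732, 0.0006, 0.0012]
[0.0001, -0.0454, 0.0089, -0.466, 0.0006, 0.0012]
```

drive_tool(
  moves=[
    [[0,-0.008,-0.002,-0.095,0,0.001,175],[0,-0.018,0,-0.188,0,0.001,175],[0,-0.027,0.002,-0.28,0,0.001,175],[0,-0.0365,0.005,-0.373,0,0.001,175],[0,-0.0455,0.009,-0.466,0,0.001,175]],
  ],
)

```text
clock: 4.72
tcp_pos: [0.484, -0.1828, 0.0885]
orientation: [0.703, -0.088, 0.701, 0.087]
wrist_force: [-0.1, 0.7, -0.3]
finger_gap: 0.0266
```

```bash
python3 -c "
from h import *
st()
im=cams.read_camera('side'); cv2.imwrite('pics/side3.png',cv2.resize(im[150:330,220:460],None,fx=3,fy=3,interpolation=cv2.INTER_CUBIC))
arc(194,220)"
```

```text
t 4.725 tcp [ 0.484  -0.1828  0.0885] psi 104.18 xaxis [ 0.003 -0.001 -1.   ] q [-0.516  0.291 -0.352  0.926  0.    -0.764] F [-0.1  0.7 -0.3] gap 0.0266
[0.0021, -0.0072, -0.0006, -0.0858, 0.0027, 0.0034]
[0.0021, -0.0166, 0.0006, -0.1765, 0.0025, 0.0035]
[0.0022, -0.0258, 0.0027, -0.2673, 0.0024, 0.0036]
[0.0022, -0.0349, 0.0056, -0.358, 0.0022, 0.0037]
[0.0022, -0.0436, 0.0093, -0.4488, 0.0021, 0.0038]
```

View pics/side3.png

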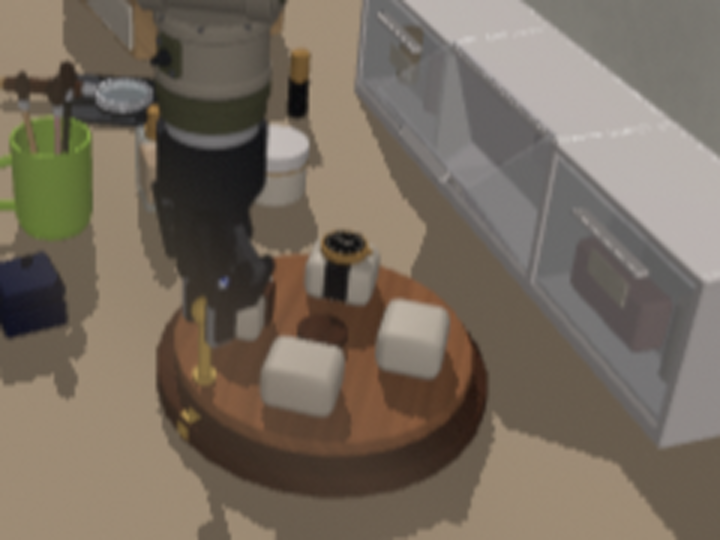

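```bash
python3 -c "
from h import *
print(proj('side',(.484,-.1828,.1075)), (np.array([201,308])+.5)/3+[220,150])
print('cam',-np.array(P['side']['R']).T@P['side']['t'])
for a in (193,194,195,196,197,198):
  r=np.radians(a); print(a,proj('side',np.r_[C+.105*np.array([np.cos(r),np.sin(r)]),.105]))
"
```

```text
[289.20574789 253.30838359] [287.16666667 252.83333333]
cam [ 0.26540627 -0.87505119  0.66993464]
193 [288.08587235 253.69947698]
194 [288.50425465 254.15207094]
195 [288.93644184 254.6016415 ]
196 [289.38234448 255.0480179 ]
197 [289.84186678 255.49102922]
198 [290.31490654 255.93050447]
```

drive_tool(
  moves=[
    [[0.002,-0.007,-0.0015,-0.086,0.002,0.003,175],[0.002,-0.0165,-0.0005,-0.177,0.002,0.003,175],[0.002,-0.026,0.0017,-0.267,0.002,0.003,175],[0.002,-0.035,0.0046,-0.358,0.002,0.003,175],[0.002,-0.0435,0.008,-0.449,0.002,0.003,175]],
  ],
)

```text
clock: 5.4
tcp_pos: [0.5038, -0.2246, 0.0883]
orientation: [0.665, -0.243, 0.664, 0.242]
wrist_force: [-0.3, 0.1, -0.7]
finger_gap: 0.027
```

```bash
python3 -c "
from h import *
st()
im=cams.read_camera('side'); cv2.imwrite('pics/side4.png',cv2.resize(im[150:330,220:460],None,fx=3,fy=3,interpolation=cv2.INTER_CUBIC))
arc(220,244,n=5)"
```

```text
t 5.4 tcp [ 0.5038 -0.2246  0.0883] psi 130.1 xaxis [ 0.002 -0.002 -1.   ] q [-0.565  0.351 -0.265  0.953 -0.    -1.265] F [-0.3  0.1 -0.7] gap 0.027
[0.0019, -0.0072, 0.0012, -0.0797, 0.0006, 0.0042]
[0.002, -0.0159, 0.0022, -0.1634, 0.0004, 0.0042]
[0.002, -0.0244, 0.004, -0.2472, 0.0002, 0.0043]
[0.002, -0.0328, 0.0065, -0.331, 0.0, 0.0043]
[0.0021, -0.041, 0.0097, -0.4148, -0.0001, 0.0043]
```

View pics/side4.png

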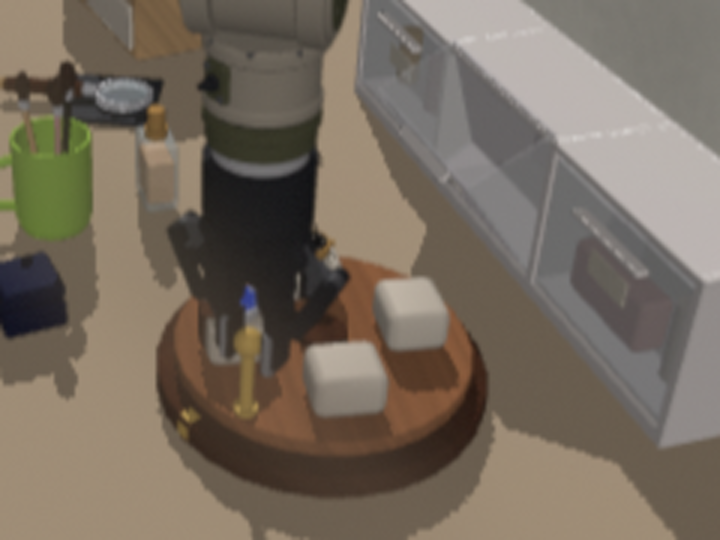

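```bash
python3 -c "
from h import *
b=plane('side',((248.5)/3-.5+220,(342.5)/3-.5+150),.105); d=b[:2]-C; print(b,np.hypot(*d),np.degrees(np.arctan2(d[1],d[0])))"
```

```text
[ 0.50167661 -0.2212456   0.105     ] 0.10494259689662412 -142.11320410053466
```

drive_tool(
  moves=[
    [[0.002,-0.008,0.001,-0.083,0,0.004,175],[0.002,-0.0165,0.002,-0.17,0,0.004,175],[0.002,-0.025,0.004,-0.255,0,0.004,175],[0.002,-0.034,0.0065,-0.345,0,0.004,175],[0.002,-0.0425,0.0103,-0.43,0,0.004,175]],
  ],
)

```text
clock: 6.08
tcp_pos: [0.5401, -0.2513, 0.0876]
orientation: [0.597, -0.38, 0.597, 0.379]
wrist_force: [-0.3, 1.2, -0.1]
finger_gap: 0.027
```

```bash
python3 -c "
from h import *
st()
im=cams.read_camera('side'); cv2.imwrite('pics/side5.png',cv2.resize(im[150:330,220:460],None,fx=3,fy=3,interpolation=cv2.INTER_CUBIC))
s,p,R=cur();d=p[:2]-C;print(np.hypot(*d),np.degrees(np.arctan2(d[1],d[0])))"
```

```text
t 6.075 tcp [ 0.5401 -0.2513  0.0876] psi 154.89 xaxis [-0.    -0.001 -1.   ] q [-5.700e-01  4.300e-01 -1.450e-01  9.950e-01 -1.000e-03 -1.702e+00] F [-0.3  1.2 -0.1] gap 0.027
0.10447842933877821 -114.66284401952045
```

View pics/side5.png

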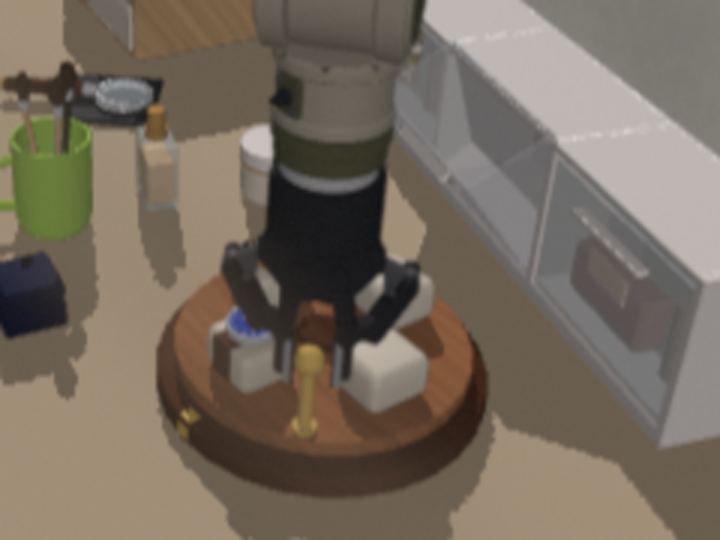

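```bash
python3 -c "
from h import *
st()
im=cams.read_camera('side'); c=im[235:310,285:375]; cv2.imwrite('pics/side6.png',cv2.resize(c,None,fx=8,fy=8,interpolation=cv2.INTER_CUBIC))
im=cams.read_camera('top'); cv2.imwrite('pics/top6.png',cv2.resize(im[130:250,295:415],None,fx=5,fy=5,interpolation=cv2.INTER_CUBIC))
b=plane('side',((310.5)/3-.5+220,(360.5)/3-.5+150),.105); d=b[:2]-C; print(b,np.hypot(*d),np.degrees(np.arctan2(d[1],d[0])))"
```

```text
t 6.125 tcp [ 0.5409 -0.2517  0.0876] psi 155.03 xaxis [ 0.001 -0.001 -1.   ] q [-0.57   0.431 -0.143  0.995 -0.    -1.705] F [-2.5  0.   1.1] gap 0.0267
[ 0.5372139  -0.25114262  0.105     ] 0.10552964155843399 -116.62079576791494
```

View pics/side6.png

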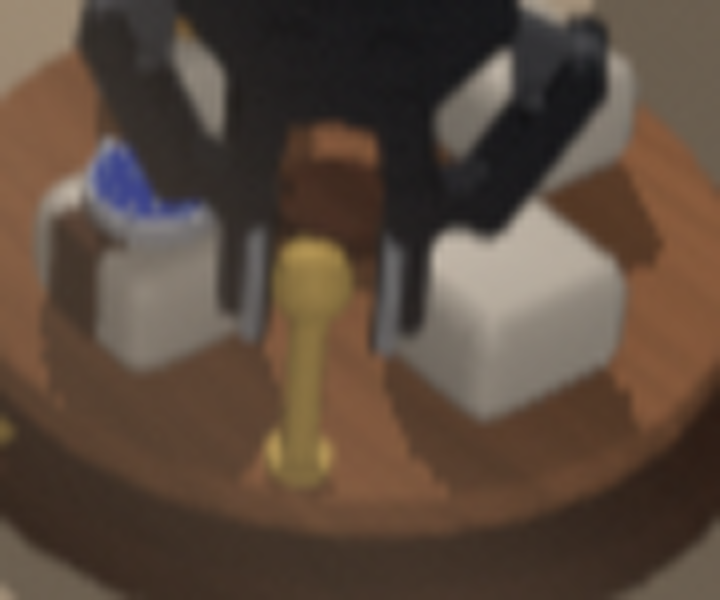

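View pics/top6.png

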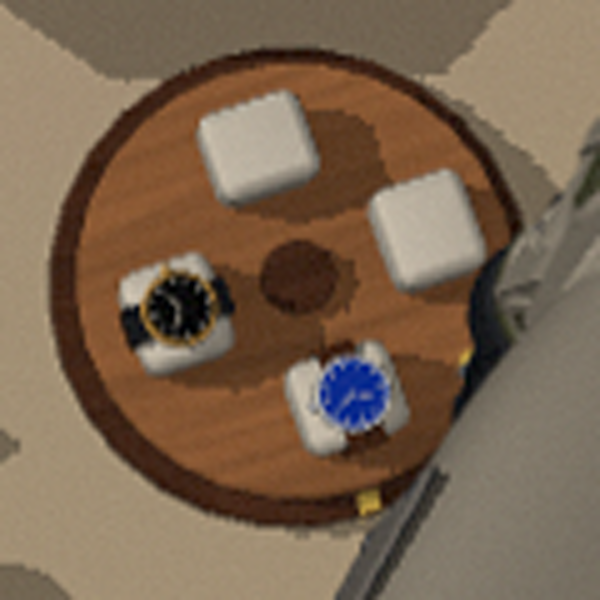

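```bash
python3 -c "
from h import *
b=plane('top',((354.5)/5-.5+295,(393.5)/5-.5+130),.0885); d=b[:2]-C; print(b,np.hypot(*d),np.degrees(np.arctan2(d[1],d[0]))%360)"
```

```text
[ 0.51886067 -0.18019035  0.0885    ] 0.06968235407493782 199.61335348481714
```

drive_tool(
  moves=[
    [[0,0,0,0,0,0,120],[0,0,0,0,0,0,120],[-0.02,0,0,0,0,0,120],[-0.06,0,0,0,0,0,120],[-0.11,0,0,0,0,0,120]],
  ],
)

```text
clock: 6.85
tcp_pos: [0.5396, -0.2508, 0.1976]
orientation: [0.597, -0.378, 0.598, 0.378]
wrist_force: [1.0, -0.4, 0.5]
finger_gap: 0.045
```

```bash
python3 -c "
from h import *
st()
im=cams.read_camera('side'); cv2.imwrite('pics/side7.png',cv2.resize(im[220:310,260:390],None,fx=6,fy=6,interpolation=cv2.INTER_CUBIC))
im=cams.read_camera('top'); cv2.imwrite('pics/top7.png',cv2.resize(im[130:250,295:415],None,fx=5,fy=5,interpolation=cv2.INTER_CUBIC))"
```

```text
t 6.85 tcp [ 0.5396 -0.2508  0.1976] psi 154.66 xaxis [-0.001  0.    -1.   ] q [-0.57   0.364  0.036  1.243 -0.    -1.698] F [ 1.  -0.4  0.5] gap 0.045
```

View pics/side7.png

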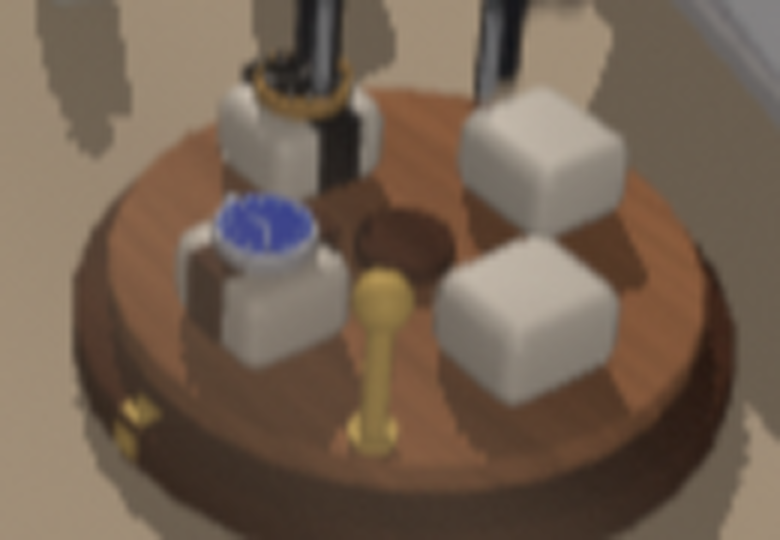

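View pics/top7.png

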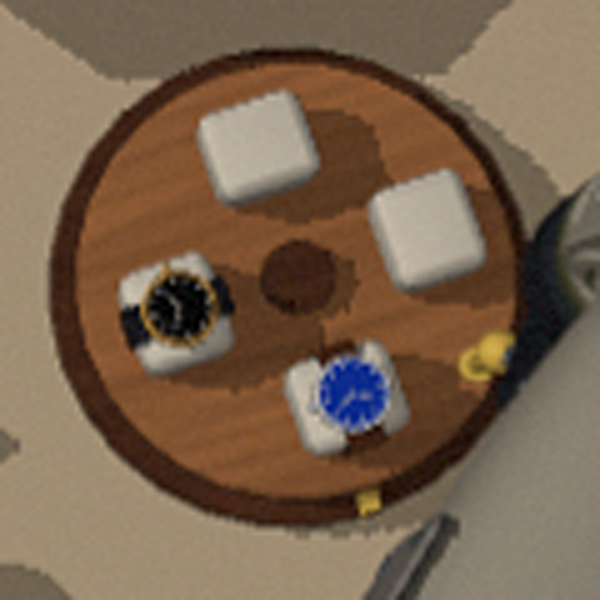

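```bash
python3 -c "
from h import *
T=lambda x,y:((x+.5)/5-.5+295,(y+.5)/5-.5+130)
S=lambda x,y:((x+.5)/6-.5+260,(y+.5)/6-.5+220)
def A(p):
  d=p[:2]-C; return p.round(4),round(np.hypot(*d),4),round(np.degrees(np.arctan2(d[1],d[0]))%360,2)
print('markT',A(plane('top',T(369,501),.022)),'markS',A(plane('side',S(139,410),.022)))
print('blueT',A(plane('top',T(355,394),.0885)),'blueS',A(plane('side',S(266,227),.0885)))
print('blackT',A(plane('top',T(180,306),.0885)))
print('pegS',A(plane('side',S(384,297),.105)))
print('c',A(plane('top',T(258,146),.078)),A(plane('top',T(429,228),.078)))
print('cS',A(plane('side',S(543,135),.078)),A(plane('side',S(530,282),.078)))
# centre from base outline
im=cams.read_camera('top')
r=finder.regions_of('top','watch_disc')[0]
"
```

```text
markT (array([ 0.467 , -0.1968,  0.022 ]), np.float64(0.1241), np.float64(198.81)) markS (array([ 0.4665, -0.1955,  0.022 ]), np.float64(0.1242), np.float64(198.18))
blueT (array([ 0.5183, -0.1807,  0.0885]), np.float64(0.0703), np.float64(199.85)) blueS (array([ 0.5189, -0.1822,  0.0885]), np.float64(0.0704), np.float64(201.18))
blackT (array([ 0.565 , -0.092 ,  0.0885]), np.float64(0.0677), np.float64(106.73))
pegS (array([ 0.5391, -0.2497,  0.105 ]), np.float64(0.1034), np.float64(243.93))
c (array([ 0.6501, -0.1354,  0.078 ]), np.float64(0.069), np.float64(18.04)) (array([ 0.6056, -0.2233,  0.078 ]), np.float64(0.0698), np.float64(287.58))
cS (array([ 0.649 , -0.1425,  0.078 ]), np.float64(0.0661), np.float64(12.45)) (array([ 0.6071, -0.2258,  0.078 ]), np.float64(0.0726), np.float64(288.17))
```

```bash
python3 -c "
from h import *
im=cams.read_camera('top'); t=im
cv2.imwrite('pics/top8.png',cv2.resize(im[180:260,140:210],None,fx=8,fy=8,interpolation=cv2.INTER_CUBIC))
c=cams.read_camera('side'); cv2.imwrite('pics/side8.png',cv2.resize(c[150:230,200:310],None,fx=7,fy=7,interpolation=cv2.INTER_CUBIC))
lin((.510,.0,.235),111)
"
```

```text
[-0.0077, 0.0269, 0.0428, 0.1525, -0.0001, -0.0003]
[-0.0154, 0.0537, 0.0856, 0.305, -0.0002, -0.0003]
[-0.0232, 0.0806, 0.1285, 0.4575, -0.0002, -0.0003]
[-0.0309, 0.1074, 0.1713, 0.61, -0.0002, -0.0002]
[-0.0386, 0.1343, 0.2141, 0.7625, -0.0002, -0.0002]
```

View pics/top8.png

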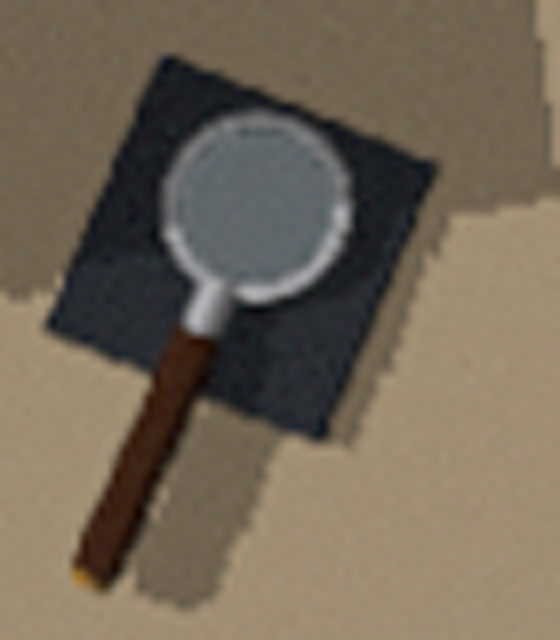

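View pics/side8.png

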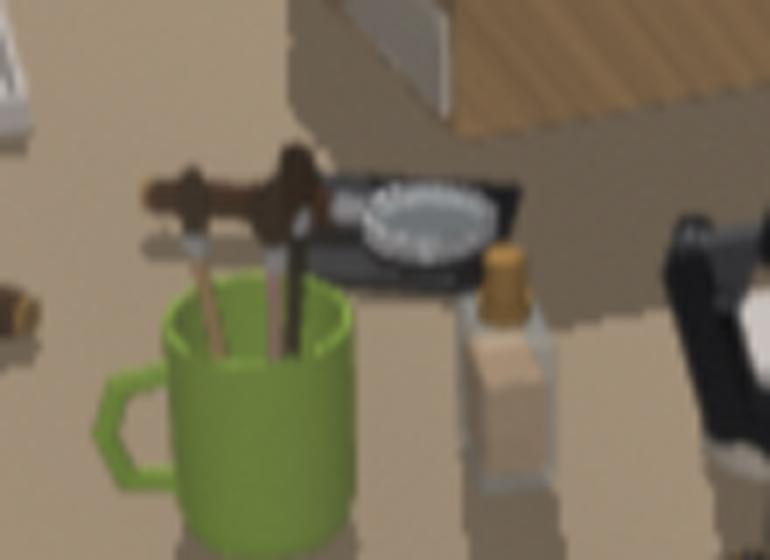

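drive_tool(
  moves=[
    [[-0.008,0.027,0.043,0.15,0,0,120],[-0.016,0.054,0.086,0.305,0,0,120],[-0.023,0.081,0.128,0.457,0,0,120],[-0.031,0.107,0.171,0.61,0,0,120],[-0.039,0.134,0.214,0.762,0,0,120]],
  ],
)

```text
clock: 7.78
tcp_pos: [0.5089, 0.0015, 0.2339]
orientation: [0.695, -0.127, 0.697, 0.128]
wrist_force: [0.5, 0.5, -0.4]
finger_gap: 0.0452
```

```bash
python3 -c "
from h import *
T=lambda x,y:((x+.5)/8-.5+140,(y+.5)/8-.5+180)
S=lambda x,y:((x+.5)/7-.5+200,(y+.5)/7-.5+150)
L=plane('top',T(257,206),.018);print('L',L,plane('side',S(430,219),.018),tri(S(430,219),T(257,206)))
E=plane('top',T(92,576),.023);N=plane('top',T(199,340),.024);print(E,N)
for a,b in((L,E),(N,E),(L,N)):
  d=b-a;print(np.degrees(np.arctan2(d[1],d[0])),np.hypot(d[0],d[1]))
d=E-L;d=d/np.hypot(*d[:2]);print('grip86',L+.086*d,'grip82',L+.082*d)
st(); 
lin((.463,.29,.20),68)
"
```

```text
L [0.54098908 0.33508629 0.018     ] [0.54077557 0.3287793  0.018     ] [0.54190079 0.33591923 0.01415388]
[0.41574968 0.38916887 0.023     ] [0.49501961 0.35308309 0.024     ]
156.64369343545127 0.13641786267718717
155.52371047409187 0.08709710123497601
158.61992995237333 0.04936676341143441
grip86 [0.46203616 0.36918081 0.02115208] grip82 [0.46570839 0.36759502 0.02100547]
t 7.775 tcp [0.5089 0.0015 0.2339] psi 110.71 xaxis [-0.003  0.001 -1.   ] q [-0.155  0.187 -0.113  1.274  0.    -0.517] F [ 0.5  0.5 -0.4] gap 0.0452
[0.0068, 0.0572, 0.0118, 0.1491, -0.0029, -0.0015]
[0.0137, 0.1144, 0.0237, 0.2982, -0.003, -0.0013]
[0.0205, 0.1716, 0.0355, 0.4473, -0.0031, -0.0011]
[0.0274, 0.2289, 0.0474, 0.5964, -0.0032, -0.0009]
[0.0342, 0.2861, 0.0592, 0.7455, -0.0033, -0.0006]
```

drive_tool(
  moves=[
    [[0.001,0.057,0.012,0.149,0,0,120],[0.002,0.114,0.024,0.298,-0.001,0,120],[0.005,0.172,0.0355,0.447,-0.002,0,120],[0.012,0.229,0.047,0.596,-0.003,0,120],[0.02,0.286,0.059,0.755,-0.003,0,120]],
  ],
)

```text
clock: 8.4
tcp_pos: [0.4616, 0.2913, 0.2125]
orientation: [0.692, 0.14, 0.694, -0.14]
wrist_force: [1.1, 0.3, 0.7]
finger_gap: 0.0454
```

```bash
python3 -c "
from h import *
st(); lin((.4622,.3688,.10),66.8,5)
"
```

```text
t 8.4 tcp [0.4616 0.2913 0.2125] psi 67.14 xaxis [-0.002 -0.    -1.   ] q [ 4.160e-01  2.650e-01 -6.600e-02  1.242e+00  1.000e-03  8.150e-01] F [1.1 0.3 0.7] gap 0.0454
[0.0225, 0.0144, -0.0059, 0.0012, -0.002, 0.0013]
[0.045, 0.0287, -0.0117, 0.0024, -0.002, 0.0013]
[0.0675, 0.0431, -0.0176, 0.0035, -0.002, 0.0013]
[0.09, 0.0574, -0.0234, 0.0047, -0.002, 0.0013]
[0.1124, 0.0718, -0.0293, 0.0059, -0.002, 0.0013]
```

drive_tool(
  moves=[
    [[0.015,0.018,-0.0075,0,-0.002,0.001,120],[0.035,0.036,-0.015,0,-0.002,0.001,120],[0.06,0.054,-0.022,0.003,-0.002,0.001,120],[0.09,0.072,-0.029,0.006,-0.002,0.001,120],[0.112,0.072,-0.029,0.006,-0.002,0.001,120]],
  ],
)

```text
clock: 9.02
tcp_pos: [0.4608, 0.3692, 0.097]
orientation: [0.692, 0.141, 0.694, -0.143]
wrist_force: [0.7, 0.2, -0.5]
finger_gap: 0.0452
```

```bash
python3 -c "
from h import *
st()
im=cams.read_camera('top'); cv2.imwrite('pics/top9.png',cv2.resize(im[180:260,120:220],None,fx=6,fy=6,interpolation=cv2.INTER_CUBIC))
c=cams.read_camera('side'); cv2.imwrite('pics/side9.png',cv2.resize(c[120:230,200:310],None,fx=5,fy=5,interpolation=cv2.INTER_CUBIC))
lin((.4622,.3688,.004),66.8,4)
"
```

```text
t 9.025 tcp [0.4608 0.3692 0.097 ] psi 66.87 xaxis [-0.004 -0.002 -1.   ] q [ 0.54   0.417 -0.141  1.018  0.     0.943] F [ 0.7  0.2 -0.5] gap 0.0452
[0.0229, 0.0008, 0.0006, 0.0001, -0.0051, 0.0074]
[0.0459, 0.0015, 0.0012, 0.0002, -0.0051, 0.0074]
[0.0688, 0.0023, 0.0019, 0.0002, -0.0051, 0.0074]
[0.0918, 0.003, 0.0025, 0.0003, -0.0051, 0.0074]
[0.0918, 0.003, 0.0025, 0.0003, -0.0051, 0.0074]
```

View pics/side9.png

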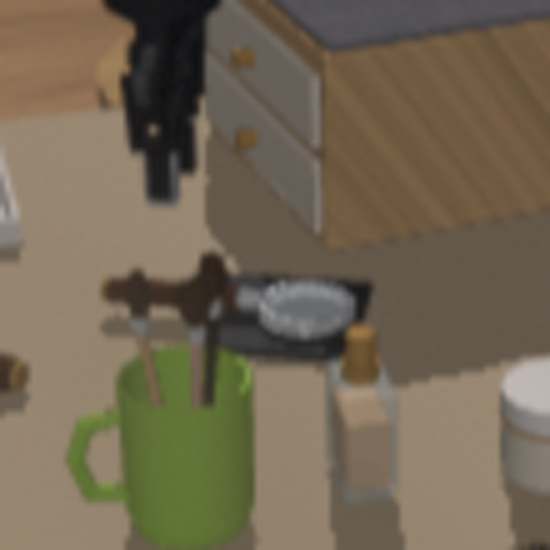

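View pics/top9.png

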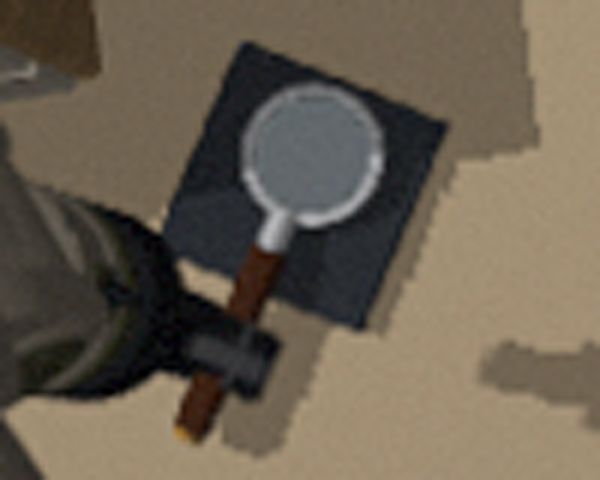

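The fingers straddle the handle (top crop (235,355)) and the finger strip clears the coaster edge. Descending.

drive_tool(
  moves=[
    [[0.025,0,0.001,0,-0.005,0.007,120],[0.05,0.001,0.001,0,-0.005,0.007,120],[0.075,0.001,0.001,0,-0.005,0.007,120],[0.09,0.002,0.002,0,-0.005,0.007,120],[0.091,0.002,0.002,0,-0.005,0.007,120]],
  ],
)

```text
clock: 9.75
tcp_pos: [0.4608, 0.3675, 0.004]
orientation: [0.692, 0.142, 0.693, -0.143]
wrist_force: [1.0, 0.1, 0.4]
finger_gap: 0.0454
```

```bash
python3 -c "
from h import *
st()
lin((.4622,.3688,.004),66.8,1)
im=cams.read_camera('top'); cv2.imwrite('pics/top10.png',cv2.resize(im[180:260,120:220],None,fx=6,fy=6,interpolation=cv2.INTER_CUBIC))
c=cams.read_camera('side'); cv2.imwrite('pics/side10.png',cv2.resize(c[120:230,200:310],None,fx=5,fy=5,interpolation=cv2.INTER_CUBIC))
st()
"
```

```text
t 9.75 tcp [0.4608 0.3675 0.004 ] psi 66.8 xaxis [-0.002 -0.001 -1.   ] q [ 0.537  0.504 -0.258  0.811 -0.     0.942] F [1.  0.1 0.4] gap 0.0454
[-0.0, 0.0018, 0.0008, -0.0001, -0.0013, 0.0021]
[-0.0, 0.0018, 0.0008, -0.0001, -0.0013, 0.0021]
[-0.0, 0.0018, 0.0008, -0.0001, -0.0013, 0.0021]
[-0.0, 0.0018, 0.0008, -0.0001, -0.0013, 0.0021]
[-0.0, 0.0018, 0.0008, -0.0001, -0.0013, 0.0021]
t 9.85 tcp [0.4617 0.3682 0.0054] psi 66.81 xaxis [ 0.  0. -1.] q [ 0.537  0.502 -0.257  0.811 -0.     0.942] F [0.1 0.2 0.2] gap 0.0453
```

View pics/top10.png

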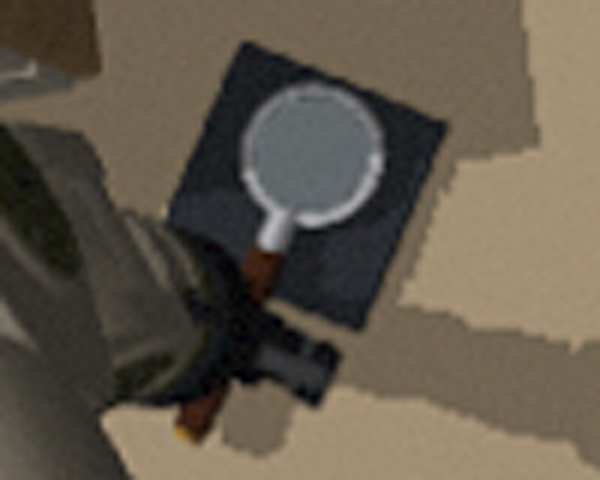

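drive_tool(
  moves=[
    [[0.001,0.0005,0.0005,0,0,0,200],[0.001,0.0005,0.0005,0,0,0,255],[0.001,0.0005,0.0005,0,0,0,255],[0.001,0.0005,0.0005,0,0,0,255],[0.001,0.0005,0.0005,0,0,0,255]],
  ],
  squeeze=70,
)

```text
clock: 10.48
tcp_pos: [0.4632, 0.3689, 0.0055]
orientation: [0.693, 0.143, 0.692, -0.142]
wrist_force: [-0.4, -0.1, 6.0]
finger_gap: 0.0143
```

drive_tool(
  moves=[
    [[-0.01,0,0,0,0,0,255],[-0.03,0,0,0,0,0,255],[-0.05,0,0,0,0,0,255],[-0.07,0,0,0,0,0,255],[-0.09,0,0,0,0,0,255]],
  ],
)

```text
clock: 11.1
tcp_pos: [0.4626, 0.3686, 0.0963]
orientation: [0.693, 0.142, 0.692, -0.142]
wrist_force: [-0.7, -0.7, -1.2]
finger_gap: 0.0144
```

```bash
python3 -c "
from h import *
st()
im=cams.read_camera('top'); cv2.imwrite('pics/top11.png',cv2.resize(im[180:260,120:220],None,fx=6,fy=6,interpolation=cv2.INTER_CUBIC))
c=cams.read_camera('side'); cv2.imwrite('pics/side11.png',cv2.resize(c[100:210,200:320],None,fx=6,fy=6,interpolation=cv2.INTER_CUBIC))
st()
lin((.4622,.3688,.24),66.8,4)
"
```

```text
t 11.1 tcp [0.4626 0.3686 0.0963] psi 66.81 xaxis [ 0.001  0.001 -1.   ] q [ 0.537  0.415 -0.146  1.008 -0.     0.942] F [-0.7 -0.7 -1.2] gap 0.0144
t 11.2 tcp [0.4642 0.3696 0.098 ] psi 66.81 xaxis [ 0.006  0.003 -1.   ] q [ 0.537  0.413 -0.144  1.007 -0.     0.942] F [-0.   0.8 -1.2] gap 0.0145
[-0.0355, -0.0002, -0.0002, 0.0001, 0.0038, -0.0051]
[-0.071, -0.0004, -0.0005, 0.0001, 0.0038, -0.0051]
[-0.1065, -0.0006, -0.0007, 0.0002, 0.0038, -0.0051]
[-0.142, -0.0008, -0.001, 0.0002, 0.0038, -0.0051]
[-0.142, -0.0008, -0.001, 0.0002, 0.0038, -0.0051]
```

View pics/side11.png

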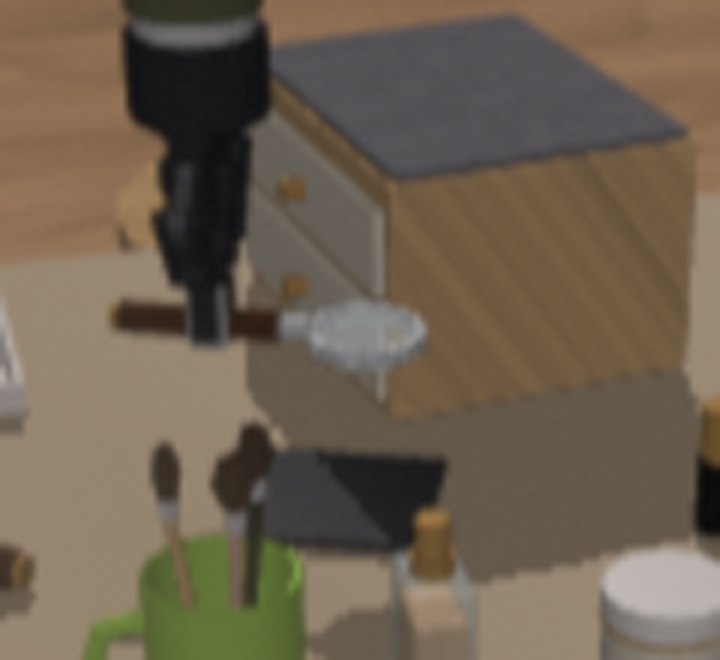

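drive_tool(
  moves=[
    [[-0.03,0,0,0,0.004,-0.005,255],[-0.06,0,0,0,0.004,-0.005,255],[-0.09,0,0,0,0.004,-0.005,255],[-0.12,0,0,0,0.004,-0.005,255],[-0.14,0,0,0,0.004,-0.005,255]],
  ],
)

```text
clock: 11.82
tcp_pos: [0.4634, 0.3692, 0.2386]
orientation: [0.693, 0.142, 0.693, -0.142]
wrist_force: [0.8, -0.1, -2.1]
finger_gap: 0.0144
```

```bash
python3 -c "
from h import *
st()
im=cams.read_camera('top'); cv2.imwrite('pics/top12.png',cv2.resize(im[170:270,100:220],None,fx=6,fy=6,interpolation=cv2.INTER_CUBIC))
c=cams.read_camera('side'); cv2.imwrite('pics/side12.png',cv2.resize(c[60:160,200:320],None,fx=6,fy=6,interpolation=cv2.INTER_CUBIC))
lin((.455,.12,.24),66.8,5)
"
```

```text
t 11.825 tcp [0.4634 0.3692 0.2386] psi 66.81 xaxis [-0.  0. -1.] q [0.537 0.346 0.11  1.335 0.    0.942] F [ 0.8 -0.1 -2.1] gap 0.0144
[-0.0002, -0.0466, 0.018, 0.0001, 0.0017, -0.0026]
[-0.0003, -0.0933, 0.0359, 0.0001, 0.0017, -0.0026]
[-0.0005, -0.1399, 0.0539, 0.0002, 0.0017, -0.0026]
[-0.0007, -0.1865, 0.0719, 0.0002, 0.0017, -0.0026]
[-0.0008, -0.2332, 0.0898, 0.0003, 0.0017, -0.0026]
```

View pics/side12.png

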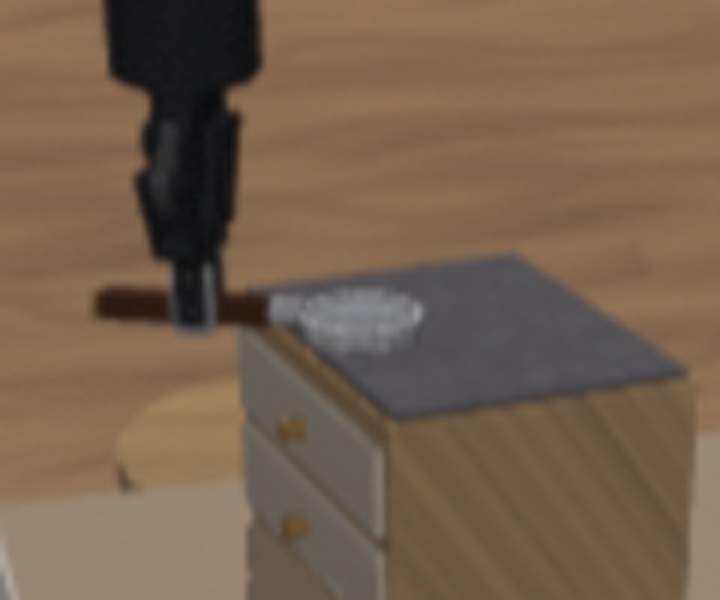

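View pics/top12.png

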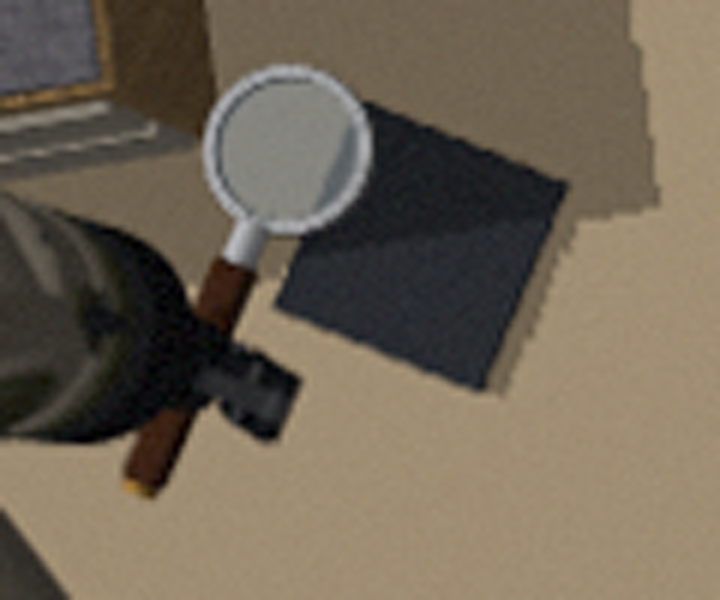

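drive_tool(
  moves=[
    [[0,-0.046,0.018,0,0.001,-0.002,255],[0,-0.093,0.036,0,0.001,-0.002,255],[0,-0.14,0.054,0,0.001,-0.002,255],[0,-0.187,0.072,0,0.001,-0.002,255],[0,-0.233,0.09,0,0.001,-0.002,255]],
  ],
)

```text
clock: 12.55
tcp_pos: [0.4542, 0.1185, 0.2374]
orientation: [0.692, 0.142, 0.693, -0.142]
wrist_force: [-0.3, -0.3, -1.2]
finger_gap: 0.0144
```

```bash
python3 -c "
from h import *
st()
lin((.4395,-.146,.24),66.8,5)
"
```

```text
t 12.55 tcp [0.4542 0.1185 0.2374] psi 66.83 xaxis [-0.001  0.    -1.   ] q [ 0.084  0.108 -0.199  1.266  0.     0.488] F [-0.3 -0.3 -1.2] gap 0.0144
[-0.0005, -0.0498, 0.0181, 0.0001, -0.0013, 0.0005]
[-0.001, -0.0996, 0.0362, 0.0002, -0.0013, 0.0005]
[-0.0016, -0.1494, 0.0544, 0.0003, -0.0013, 0.0005]
[-0.0021, -0.1992, 0.0725, 0.0004, -0.0013, 0.0005]
[-0.0026, -0.2489, 0.0906, 0.0005, -0.0013, 0.0005]
```

drive_tool(
  moves=[
    [[0,-0.05,0.018,0,0,0,255],[-0.001,-0.1,0.036,0,0,0,255],[-0.0015,-0.149,0.054,0,0,0,255],[-0.002,-0.199,0.0725,0,0,0,255],[-0.0025,-0.249,0.0905,0,0,0,255]],
  ],
)

```text
clock: 13.18
tcp_pos: [0.4383, -0.1474, 0.2382]
orientation: [0.692, 0.142, 0.694, -0.142]
wrist_force: [1.3, 0.1, -1.9]
finger_gap: 0.0143
```

```bash
python3 -c "
from h import *
im=cams.read_camera('top'); im=cams.read_camera('top');st(); cv2.imwrite('pics/top13.png',cv2.resize(im[130:260,290:410],None,fx=6,fy=6,interpolation=cv2.INTER_CUBIC)[:600])
c=cams.read_camera('side'); cv2.imwrite('pics/side13.png',cv2.resize(c[140:280,230:390],None,fx=5,fy=5,interpolation=cv2.INTER_CUBIC)[:600])
"
```

```text
t 13.275 tcp [ 0.4387 -0.1503  0.2381] psi 66.45 xaxis [-0.003 -0.001 -1.   ] q [-0.502  0.098 -0.208  1.267 -0.002 -0.091] F [-0.3  0.6 -1.6] gap 0.0144
```

View pics/side13.png

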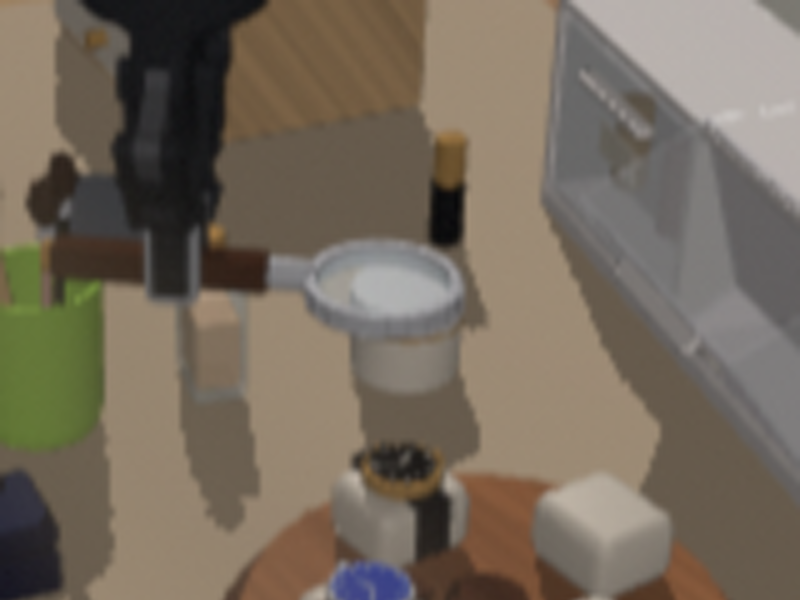

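View pics/top13.png

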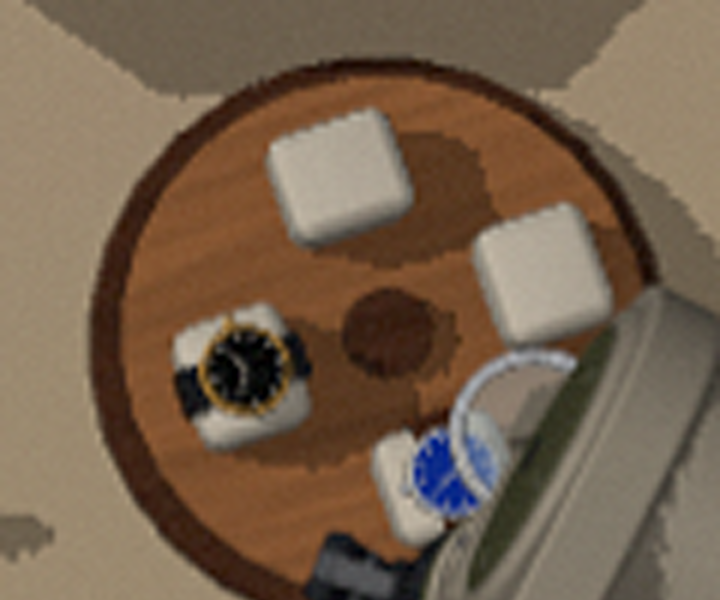

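```bash
python3 -c "
from h import *
T=((288.5)/6-.5+100,(150.5)/6-.5+170); S=((362.5)/6-.5+200,(315)/6-.5+60)
t=np.array([.4634,.3692,.2386])
def loc(p,t,psi):
  h=np.radians(psi+90); d=p-t; return 'along-handle',-(d[0]*np.cos(h)+d[1]*np.sin(h)), 'side',d[0]*-np.sin(h)+d[1]*np.cos(h), d[2]
print(loc(plane('top',T,.251),t,66.8),loc(plane('side',S,.251),t,66.8),loc(tri(S,T),t,66.8))
S=((384.5)/5-.5+230,(283.5)/5-.5+140); t=np.array([.4387,-.1503,.2381])
print(loc(plane('side',S,.2505),t,66.45))
"
```

```text
('along-handle', np.float64(0.08457416327108165), 'side', np.float64(0.00128720574065911), np.float64(0.012399999999999883)) ('along-handle', np.float64(0.08568793091257186), 'side', np.float64(-0.005125262208097024), np.float64(0.012399999999999994)) ('along-handle', np.float64(0.08572087594469485), 'side', np.float64(0.001708792017029205), np.float64(0.014566387717795587))
('along-handle', np.float64(0.08596678921126864), 'side', np.float64(0.004358090235323273), np.float64(0.012399999999999994))
```

```bash
python3 -c "
from h import *
st(); lin((.4398,-.1466,.125),66.8,5)"
```

```text
t 13.325 tcp [ 0.4384 -0.148   0.2381] psi 66.54 xaxis [-0.004  0.001 -1.   ] q [-4.990e-01  9.700e-02 -2.090e-01  1.268e+00 -1.000e-03 -8.900e-02] F [-0.7  1.1 -1. ] gap 0.0142
[0.0226, 0.0004, 0.0002, -0.0009, -0.0039, 0.0004]
[0.0452, 0.0007, 0.0005, -0.0018, -0.0039, 0.0004]
[0.0679, 0.0011, 0.0007, -0.0027, -0.0039, 0.0004]
[0.0905, 0.0015, 0.0009, -0.0036, -0.0039, 0.0004]
[0.1131, 0.0018, 0.0012, -0.0045, -0.0039, 0.0004]
```

drive_tool(
  moves=[
    [[0.03,0,0,-0.001,-0.004,0,255],[0.06,0.001,0.0005,-0.002,-0.004,0,255],[0.09,0.001,0.001,-0.004,-0.004,0,255],[0.11,0.002,0.001,-0.0045,-0.004,0,255],[0.113,0.002,0.001,-0.0045,-0.004,0,255]],
  ],
)

```text
clock: 13.95
tcp_pos: [0.4379, -0.1442, 0.1229]
orientation: [0.691, 0.142, 0.694, -0.141]
wrist_force: [-0.7, -0.2, -0.9]
finger_gap: 0.0144
```

```bash
python3 -c "
from h import *
im=cams.read_camera('top'); im=cams.read_camera('top');st(); cv2.imwrite('pics/top14.png',cv2.resize(im[180:260,310:390],None,fx=7,fy=7,interpolation=cv2.INTER_CUBIC)[:600])
c=cams.read_camera('side'); cv2.imwrite('pics/side14.png',cv2.resize(c[190:290,240:350],None,fx=6,fy=6,interpolation=cv2.INTER_CUBIC)[:600]);st()
"
```

```text
t 14.05 tcp [ 0.4393 -0.1453  0.1247] psi 66.87 xaxis [-0.001  0.    -1.   ] q [-0.493  0.163 -0.421  0.988 -0.    -0.089] F [ 0.5  0.  -1.3] gap 0.0144
t 14.1 tcp [ 0.4399 -0.1458  0.1254] psi 66.86 xaxis [ 0. -0. -1.] q [-0.493  0.162 -0.42   0.988 -0.    -0.09 ] F [ 0.2  0.  -1.1] gap 0.0148
```

View pics/side14.png

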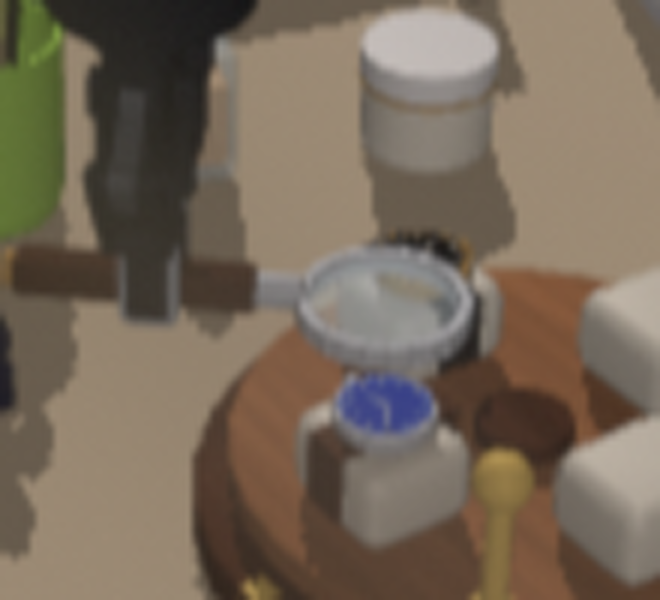

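View pics/top14.png

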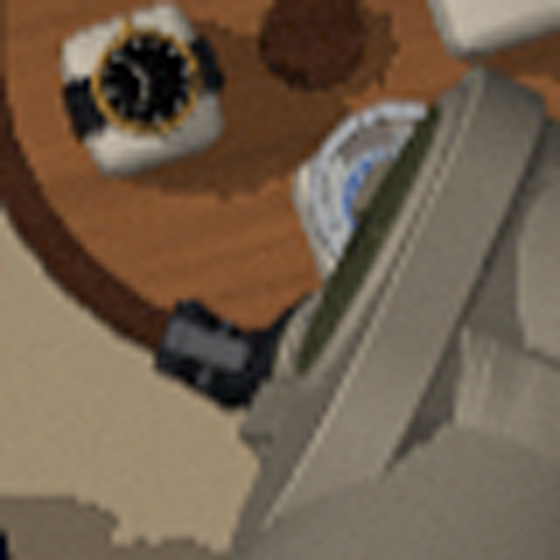

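```bash
cat > ov.py <<'E'
from h import *
def ov(sname,tname,tcp,psi,along=.0855,side=0.,dz=.0025,outS=None,outT=None,so=(240,190,6),to_=(310,180,7)):
    h=np.radians(psi+90); L=np.array(tcp)-along*np.array([np.cos(h),np.sin(h),0])+side*np.array([-np.sin(h),np.cos(h),0]); L[2]=tcp[2]+dz
    a=np.linspace(0,2*np.pi,73)
    for n,f,o,out in(("side",sname,so,outS),("top",tname,to_,outT)):
        im=cv2.imread(f)
        for z,col in((L[2],(0,255,255)),(L[2]+.01,(0,0,255))):
            p=np.array([proj(n,(L[0]+.032*np.cos(t),L[1]+.032*np.sin(t),z)) for t in a])
            p=(p-[o[0],o[1]]+.5)*o[2]-.5
            cv2.polylines(im,[np.round(p).astype(int)],True,col,1)
        p=np.array([proj(n,(.5184+.02*np.cos(t),-.1803+.02*np.sin(t),.0855)) for t in a]); p=(p-[o[0],o[1]]+.5)*o[2]-.5
        cv2.polylines(im,[np.round(p).astype(int)],True,(255,255,0),1)
        cv2.imwrite(out,im)
    print("lens",L)
E
python3 -c "
from ov import *
ov('pics/side14.png','pics/top14.png',(.4397,-.1456,.1252),66.86,outS='pics/side14o.png',outT='pics/top14o.png')"
```

```text
lens [ 0.5183213  -0.17919972  0.1277    ]
```

View pics/side14o.png

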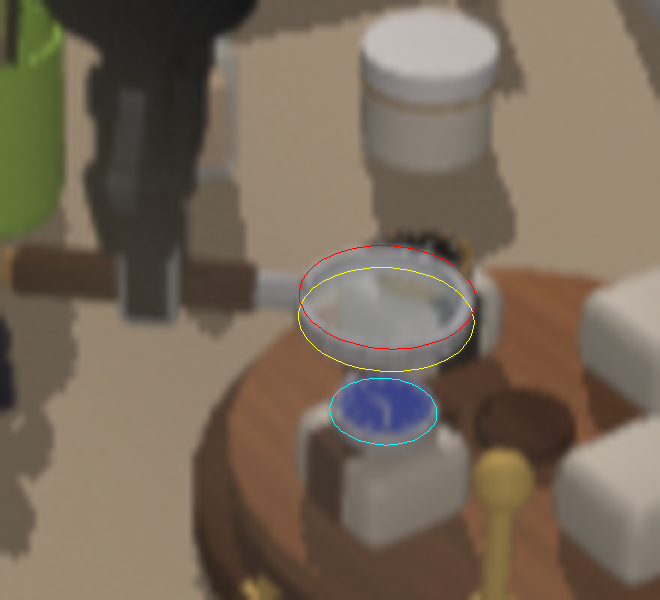

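View pics/top14o.png

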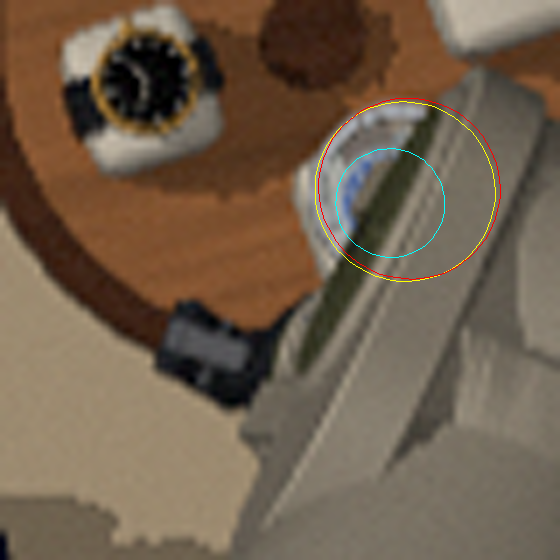

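```bash
python3 -c "
from h import *
tcp=np.array((.4397,-.1456,.1252));h=np.radians(66.86+90);u=np.array([np.cos(h),np.sin(h),0]);L=tcp-.0855*u;
for d in(.138,.110,.06,.046):
  for z in(.0025,.0185):
    p=L+d*u;p[2]=tcp[2]+z;q=(proj('side',p)-[240,190]+.5)*6-.5;print(d,z,q.round(1))
st();lin((.4398,-.1467,.102),66.8,4)
"
```

```text
0.138 0.0025 [ 15.5 286.4]
0.138 0.0185 [ 13.8 251.1]
0.11 0.0025 [ 89.6 292.7]
0.11 0.0185 [ 88.5 257.2]
0.06 0.0025 [223.3 303.9]
0.06 0.0185 [223.4 268.3]
0.046 0.0025 [261. 307.]
0.046 0.0185 [261.4 271.4]
t 14.1 tcp [ 0.4399 -0.1458  0.1254] psi 66.86 xaxis [ 0. -0. -1.] q [-0.493  0.162 -0.42   0.988 -0.    -0.09 ] F [ 0.2  0.  -1.1] gap 0.0148
[0.0058, -0.0002, 0.0001, 0.0003, 0.0003, 0.0003]
[0.0117, -0.0004, 0.0001, 0.0005, 0.0003, 0.0003]
[0.0175, -0.0006, 0.0002, 0.0008, 0.0003, 0.0003]
[0.0234, -0.0008, 0.0003, 0.001, 0.0003, 0.0003]
[0.0234, -0.0008, 0.0003, 0.001, 0.0003, 0.0003]
```

drive_tool(
  moves=[
    [[0.008,0,0,0,0,0,255],[0.016,-0.0005,0,0,0,0,255],[0.021,-0.001,0,0,0,0,255],[0.024,-0.001,0,0,0,0,255],[0.024,-0.001,0,0,0,0,255]],
  ],
)

```text
clock: 14.72
tcp_pos: [0.4393, -0.1467, 0.1011]
orientation: [0.693, 0.142, 0.693, -0.142]
wrist_force: [-0.4, 0.1, -1.5]
finger_gap: 0.0144
```

```bash
python3 -c "
from h import *
im=cams.read_camera('top'); im=cams.read_camera('top'); im=cams.read_camera('top');st(); cv2.imwrite('pics/top15.png',cv2.resize(im[180:260,310:390],None,fx=7,fy=7,interpolation=cv2.INTER_CUBIC)[:600])
c=cams.read_camera('side'); cv2.imwrite('pics/side15f.png',c);cv2.imwrite('pics/top15f.png',im);cv2.imwrite('pics/side15.png',cv2.resize(c[190:290,240:350],None,fx=6,fy=6,interpolation=cv2.INTER_CUBIC)[:600]);st()
s,p,R=cur()
from ov import *
ov('pics/side15.png','pics/top15.png',p,66.86,outS='pics/side15o.png',outT='pics/top15o.png')
"
```

```text
t 14.875 tcp [ 0.4396 -0.1469  0.1015] psi 66.85 xaxis [ 0.    -0.001 -1.   ] q [-0.496  0.184 -0.458  0.928 -0.    -0.092] F [-0.4  0.2 -1.6] gap 0.0144
t 14.925 tcp [ 0.4397 -0.1469  0.1016] psi 66.86 xaxis [ 0.001 -0.001 -1.   ] q [-0.496  0.184 -0.458  0.928 -0.    -0.092] F [-0.1  0.6 -1.8] gap 0.0147
lens [ 0.51829477 -0.18045615  0.10407921]
```

View pics/side15.png

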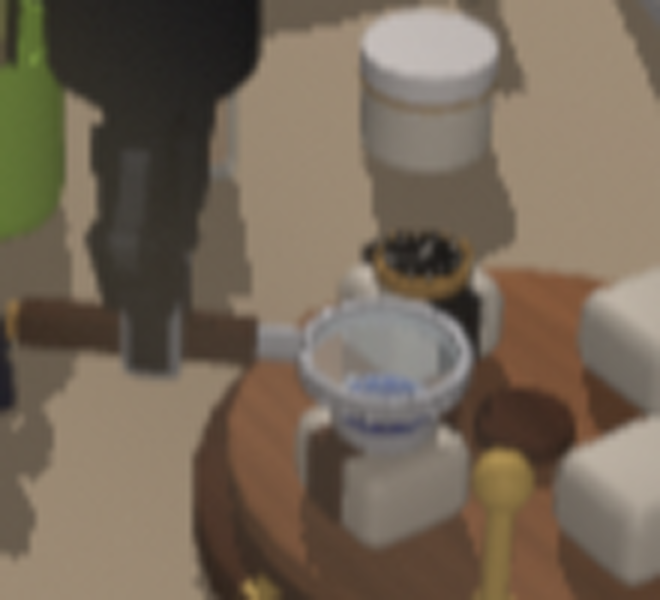

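View pics/side15o.png

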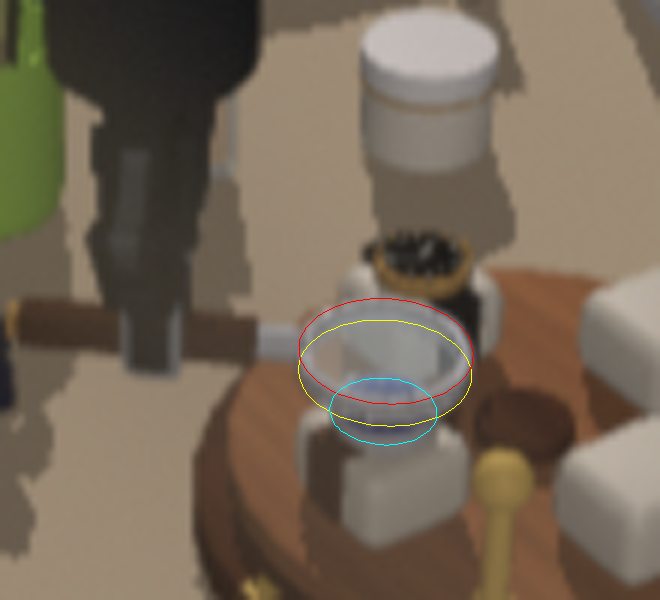

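View pics/top15o.png

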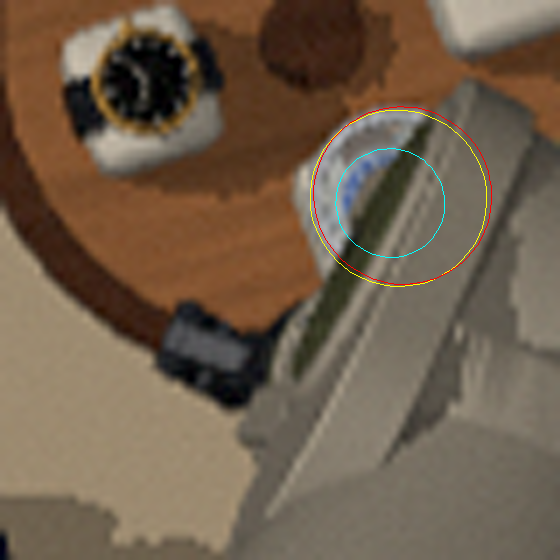

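View pics/top15f.png

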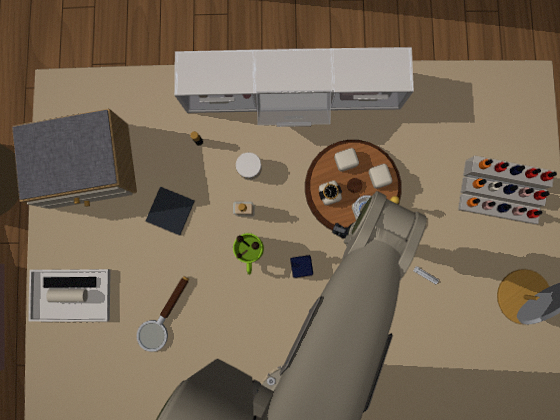

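```bash
python3 -c "
import cv2
a=cv2.imread('pics/side15f.png')[225:275,280:330]; cv2.imwrite('pics/z15.png',cv2.resize(a,None,fx=12,fy=12,interpolation=cv2.INTER_LANCZOS4))"
```

```text
(no output)
```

View pics/z15.png

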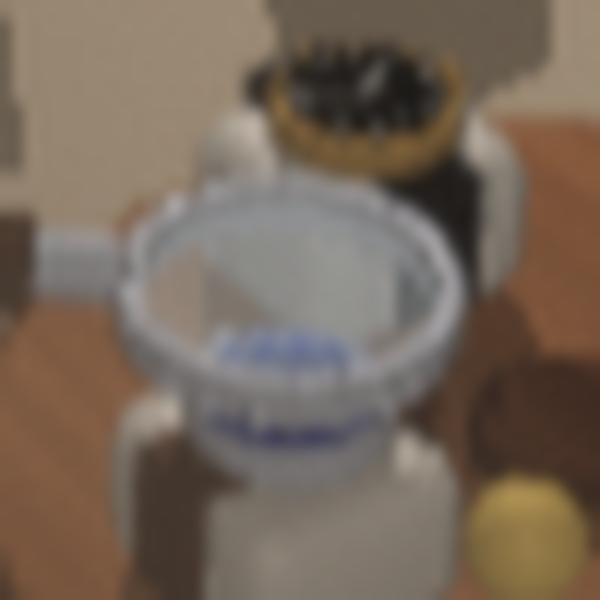

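drive_tool(
  moves=[
    [[0.0005,-0.0003,0.0004,0,0,0,255],[0.001,-0.0005,0.0006,0,0,0,255],[0.001,-0.0005,0.0006,0,0,0,255],[0.001,-0.0005,0.0006,0,0,0,255],[0.001,-0.0005,0.0006,0,0,0,255]],
  ],
)

```text
clock: 15.55
tcp_pos: [0.44, -0.1475, 0.1006]
orientation: [0.693, 0.142, 0.693, -0.142]
wrist_force: [0.7, 0.1, -1.9]
finger_gap: 0.0144
```

```bash
python3 -c "
from h import *
for i in range(8): im=cams.read_camera('top')
st(); cv2.imwrite('pics/top16.png',im)
c=cams.read_camera('side'); cv2.imwrite('pics/side16.png',c);st()
"
```

```text
t 15.95 tcp [ 0.44   -0.1475  0.1006] psi 66.86 xaxis [ 0.    -0.001 -1.   ] q [-0.497  0.186 -0.458  0.926 -0.    -0.093] F [-0.1  0.6 -1.3] gap 0.0147
t 16.0 tcp [ 0.44   -0.1476  0.1006] psi 66.86 xaxis [ 0.    -0.001 -1.   ] q [-0.497  0.186 -0.458  0.926 -0.    -0.093] F [-0.8  0.  -1.2] gap 0.0144
```

View pics/side16.png

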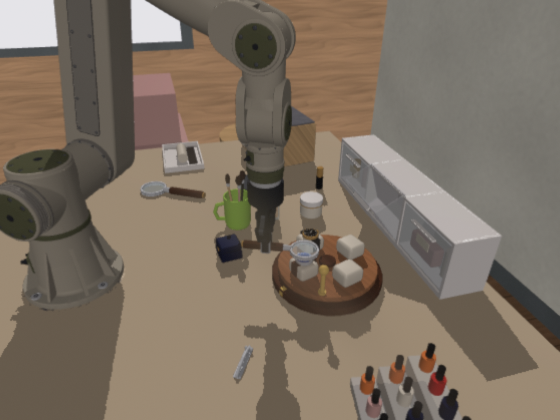

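The lens at (304,253) sits over the blue dial, steady. The mug, atomizer, jar, ring box and clip are where they were at the start.

```bash
python3 -c "
from workcell import env
print(env.hand_in())"
```

```text
the job is handed in; nothing more can be done
None
```

The blue watch is home at the brass front mark, and the magnifier is held over its dial. I handed the job in at about 16 s of the 51 s allowed.

- **Stand:** I turned the disc about 76° by its peg, held loosely between the fingers, then let go. After release the disc's angle averaged within about 0.5° of the front mark. Single sightings of it varied by 1–3°, and one side-view estimate of a cushion was 6° out. All but that one are inside the roughly 3.4° detent pull-in range.
- **Magnifier:** I gripped the handle 86 mm from the lens centre at 70 N. I lifted it to about 0.24 m and carried it over the mug's brushes and the atomizer, then lowered it over the dial.
- **Final position:** By the arm's own pose and the grip geometry, the lens underside is about 14.6 mm above the glass. The pictures would allow about 1 mm more. The lens is centred to within about 1 mm and the tool is vertical to about 0.001 rad.
- **Contact:** The steady force on the arm was only the magnifier's weight.
- **Other objects:** The last pictures showed the other things on the dresser where they stood at the start.
- **Weakest check:** The wrist hid about half the lens from the top camera at the end, so the centring there rests mainly on the side view and the arm's pose.

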